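# Hang the ring spanners on one hook, largest first

## Robot

A 6-joint arm with a two-finger parallel gripper is mounted at the origin on a cart in front of the work surface, level with it; the furniture and walls round the work are solid. World frame = base frame: x ahead of the robot, y to its left, z up, the work surface at z = 0. Lengths are in m, angles in degrees, forces in N, time in s.
With the tool pointing down it reaches from about 0.375 to 0.9 m from the base axis. Payload 3.1 kg.
Tool frame: the origin (TCP) lies at the very end of the fingers, on their centre line; the grasp point (between the pads) lies 19 mm behind it; z points along the fingers, y is the line along which they close (so a half turn about z gives the same grasp; the last joint's range is limited). The gripper opens to 87 mm and grips with 3 to 60 N. Pads are 19 mm wide; open, the fingers measure 117 mm over their backs; the gripper's body (75 mm by 190 mm) begins 51 mm behind the grasp point.
Start: joints at [57.038, 30.224, 82.088, -0, 67.689, -10.227], TCP at [0.242, 0.576, 0.223] pointing down, gripper open.
Joint ranges: [-176.69, 176.69], [-43.24, 126.21], [12.49, 139.97], [-82, 262], [0, 151.66], [-163.58, 163.58]. Speed limits (degrees/s): [159.86, 159.86, 180, 180, 180, 180].

## Interface

Orientations are given as a 3x3 rotation matrix whose columns are the frame's x, y, z axes.
In Python, from rig import bot gives the robot as it stands.
- The arm moves only by the tool move_arm, never from a script. Its argument "increments" is a list of rows, each an object with "xyz": the shift along the tool's x, y, z in mm, a list of three; "roll": the turn about the tool's z in rad; "grip": the opening in per cent of the stroke, from 0 (shut) to 100 (fully open). A call has 1 to 5 rows; each row shifts and turns the commanded pose from where the row before left it, along the tool's axes as they then stand; what a row does not reach is not made up. A row lasts 1/12 s, in which the tool goes at most 41.7 mm and 7.16 degrees, less where a joint would pass 70% of its speed; a pose out of reach is approached as far as the arm can. A call is refused whole if a number of a shift passes 41.7 or a number of a turn 0.125, either way. A call with a gripper value outside its range is refused whole. The fingers move at their own pace and stop on an object; the grip force is fixed at half the most. Time passes only in rows, so rows that do not move let the fingers close. It gives the time, the measured TCP pose, the force, the opening and the grip force at its end, in the units of the state.
- bot.read_state(): the state, without advancing time (a new reading comes with each control period).
- bot.capture(name): name is "scene" or "top" or "wrist"; returns (picture, depth): 384x512x3 uint8, red, green, blue; 384x512 float32, m along the optical axis (not along the pixel's ray), 0 where there is no reading.
- bot.camera_model(name): a dict with "intrinsics" (3x3 intrinsics, pixels), "D" ([k1, k2, p1, p2, k3] as OpenCV has them; the pictures are not rectified), "rvec" (rotation vector, rad) and "tvec" (3), from world to camera coordinates, as OpenCV has them; the wrist camera has in their place "tool_from_camera" (4x4, takes a point from camera to tool coordinates, whose origin is the TCP and whose axes are the flange's). Camera axes: x right, y down, z forward; pixel columns grow to the right and rows downward; lengths in m; the calibration is good to about 2 mm. A picture is of the moment at which its call begins: read the wrist's pose just before it. camera_model takes no time and is no camera call.
- bot.hand_in(): hands the job in; it is judged then, once.
Trained networks look in the newest picture that a camera, given by its name, has taken for a name from the list of things; names that differ only in an ending like _2 or _b are one class to them, and where a whole thing is asked for, a point or a joint stands for the part that bears it (a point fixed in the world has none). Each returns a list of dicts, best first, with "conf" (0 to 1); they miss things now and then, are a little off and sometimes report something else, mostly with a low value. They report only what shows in the picture. A call takes as long as a camera call.
- bot.spot_in(label, camera): "at" ([x, y, z] in m, in the coordinates of the camera as it stood for that picture, good to about 4 mm: the middle of the surface that is visible of it).
- bot.trace(label, camera): "mask" (384x512 bool, what is visible of it).
The state is a dict: "time_s": time; "joint_positions": joint angles; "qvel": joint speeds; "tau": joint torques, N m; "position": TCP position; "tcp_rot": TCP orientation; "force": force on the tool from outside, world axes, zero at the start; "moment": the same for the moment, N m; "opening": opening from 0.0 (shut) to 1.0 (fully open); "grasp_force": force on a finger pad.
Only numpy, scipy, OpenCV 4.12 (cv2) and the standard library are available. Lean on these libraries where they do the work, as an engineer would, in place of code of your own. Each camera call takes 0.05 s, during which the arm holds its last target. There are 200 camera calls.

## Task

Hang the three plain steel ring spanners by their rings on the one hook of the sloping board: first the largest, against the board, then the middle one on top of it, then the smallest. Each must hang properly, handle down the slope, lying flat and drawn down until its ring rests against the hook's bar, and be let go before the next is brought. Leave everything else on the table where it is.

Things in the scene. Friction and masses are not known exactly. Their poses are not given: they have to be found in the camera images.
- spanner_large: large of three plain steel ring spanners lying flat, 160 mm long, 12 mm thick: a ring 62 mm outside with 41 mm hole, straight handle 24 mm wide. Origin: hole's centre at the underside (z=0 on the table); z: the hole's axis, up; +x: from handle out past the ring (tail end at x=-129 mm). Starts with the ring away from the robot. 0.15 to 0.45 kg, balance point at x=-20 to -45 mm
- spanner_large_grip (a point): place to grip the large spanner: mid thickness of the handle, 62 mm from the hole's centre; grip across the 24 mm width (y)
- spanner_medium: medium of three plain steel ring spanners lying flat, 140 mm long, 12 mm thick: a ring 56 mm outside with 36 mm hole, straight handle 22 mm wide. Origin: hole's centre at the underside (z=0 on the table); z: the hole's axis, up; +x: from handle out past the ring (tail end at x=-112 mm). Starts with the ring away from the robot. 0.15 to 0.45 kg, balance point at x=-20 to -45 mm
- spanner_medium_grip (a point): place to grip the medium spanner: mid thickness of the handle, 62 mm from the hole's centre; grip across the 22 mm width (y)
- spanner_small: small of three plain steel ring spanners lying flat, 120 mm long, 12 mm thick: a ring 48 mm outside with 30 mm hole, straight handle 20 mm wide. Origin: hole's centre at the underside (z=0 on the table); z: the hole's axis, up; +x: from handle out past the ring (tail end at x=-96 mm). Starts with the ring away from the robot. 0.15 to 0.45 kg, balance point at x=-20 to -45 mm
- spanner_small_grip (a point): place to grip the small spanner: mid thickness of the handle, 62 mm from the hole's centre; grip across the 20 mm width (y)
- stand: small fixed steel stand on the table (foot 120x100 mm) with a plywood board 96 mm wide that slopes up away from the robot at 30 degrees from level; along the slope the board reaches 48 mm above and 108 mm below the hook (hung spanners overhang its lower edge by up to 40 mm). Origin: on the table, straight below the hook's root; x away from the robot, z up
- hook: 10 mm round bar standing square out of the board. Origin: its axis at the board's face, 125 mm up; z out along the bar (up and to the robot, 30 degrees off vertical), x up the slope, y across. Friction may stop a spanner short: draw it down the slope until the bar stops it; the hole's centre is then at x about -15 (large), -13 (medium), -10 mm (small)
- hook_tip (a point): end of the hook: the bar is straight to z=48 mm, then bends up the slope and its axis ends here, x=+10, z=58 mm in the hook's frame, ball-ended. Seen along z the hook covers x -5 to +15, y -5 to +5 mm: a ring held parallel to the board passes over it with its hole's centre near x=+5 mm
- tape_measure: yellow tape measure, 36x83x62 mm, on the table right of the stand; leave alone (origin: centre of its underside)
- jar: clear jar with a white lid, 44 mm across, 82 mm tall, left of the stand; leave alone (origin: centre of its underside)
- pencil: pencil, 162 mm long, by the table's near edge; leave alone (origin: centre of its underside)

How it is judged:
By the outcome, as a careful person would: the job done as asked, in the order asked, and still so for the second after the job is handed in, with the robot touching nothing.
It also fails if it takes over 72 s, if anything falls off the work surface, if the arm or the gripper's body presses on something with over 40 N, if the wrist force passes 120 N, or if a joint passes its speed limit or range.

## Working session

There is one attempt and no reset: what is moved stays moved. The work goes in short steps, Python scripts to look and compute and a tool call to move; the robot and the scene stay as the last step left them, time stands still between calls to the robot, and variables do not carry over. Pictures are saved under pics/ and viewed, at most 10 in all, crops included, and the job is handed in when it is done.

Besides the shell and the picture viewer there is one more tool, called by a JSON object that holds its "op" and its "data", one argument or row to a line. move_arm: Moves the arm, as the interface text tells. Its arguments: {"type":"object","properties":{"increments":{"type":"array"}},"required":["increments"]}

```bash
mkdir -p pics; cat > h.py <<'E'
import numpy as np,cv2
from rig import bot
def pose():
    s=bot.read_state();return np.array(s["position"]),np.array(s["tcp_rot"]),s
def cam(n):
    m=bot.camera_model(n)
    if n=="wrist":
        p,R,_=pose();T=np.eye(4);T[:3,:3]=R;T[:3,3]=p
        W=T@np.array(m["tool_from_camera"])
    else:
        R,_=cv2.Rodrigues(np.array(m["rvec"],float));W=np.eye(4);W[:3,:3]=R.T;W[:3,3]=-R.T@np.array(m["tvec"],float).ravel()
    return W,np.array(m["intrinsics"],float),np.array(m["D"],float)
def rays(n,uv,C=None):
    W,K,D=C or cam(n)
    q=cv2.undistortPoints(np.array(uv,float).reshape(-1,1,2),K,D).reshape(-1,2)
    d=np.c_[q,np.ones(len(q))];return W,d
def onplane(n,uv,z,C=None):
    W,d=rays(n,uv,C);d=d@W[:3,:3].T;o=W[:3,3];return o+d*((z-o[2])/d[:,2])[:,None]
def cloud(n,uv,depth,C=None):
    uv=np.array(uv).astype(int);W,d=rays(n,uv,C);p=d*depth[uv[:,1],uv[:,0]][:,None];return p@W[:3,:3].T+W[:3,3]
def proj(n,P,C=None):
    W,K,D=C or cam(n);Wi=np.linalg.inv(W);r,_=cv2.Rodrigues(Wi[:3,:3])
    return cv2.projectPoints(np.array(P,float).reshape(-1,3),r,Wi[:3,3],K,D)[0].reshape(-1,2)
def save(f,im): cv2.imwrite("pics/"+f,im[...,::-1])
E
python3 - <<'E'
from h import *
p,R,s=pose();print(p,R.round(3),s["opening"],s["force"])
ims=[]
for n in ("scene","top"):
    im,d=bot.capture(n);ims.append(im)
    C=cam(n)
    for l in ["spanner_large","spanner_medium","spanner_small","stand","hook","hook_tip","jar","tape_measure"]:
        for r in bot.spot_in(l,n)[:3]:
            print(n,l,round(r["conf"],2),(C[0]@np.r_[r["at"],1])[:3].round(4))
save("a.png",cv2.resize(np.vstack(ims),(400*1,600)) if 0 else cv2.resize(np.hstack(ims),(800,300)))
save("top.png",cv2.resize(ims[1],(800,600)))
print(bot.camera_model("wrist")["tool_from_camera"])
E
```

```text
[0.24111502 0.57584029 0.22157489] [[-0.922  0.386 -0.001]
 [ 0.386  0.922 -0.002]
 [ 0.    -0.002 -1.   ]] 0.9990122568190943 [ 0.693719   -0.27341314 -0.84927157]
scene spanner_large 0.95 [0.4481 0.163  0.0159]
scene spanner_medium 0.59 [0.4705 0.0656 0.0131]
scene spanner_small 0.68 [0.4481 0.1621 0.0094]
scene spanner_small 0.62 [ 0.4711 -0.034   0.0157]
scene stand 0.75 [0.6659 0.0743 0.0997]
scene hook 0.72 [0.3471 0.102  0.0086]
scene hook_tip 0.49 [0.6729 0.0627 0.1555]
scene jar 0.95 [0.6185 0.1929 0.071 ]
scene jar 0.61 [ 0.5875 -0.0616  0.0473]
scene tape_measure 0.86 [ 0.5874 -0.0615  0.0461]
top spanner_large 0.77 [0.451  0.159  0.0093]
top spanner_medium 0.93 [0.4678 0.0647 0.0133]
top spanner_small 0.96 [ 0.4746 -0.0411  0.0127]
top stand 0.84 [0.6684 0.0605 0.1126]
top hook 0.55 [0.6748 0.0518 0.1711]
top hook_tip 0.53 [0.6753 0.0586 0.1767]
top jar 0.74 [0.6219 0.186  0.0841]
top tape_measure 0.98 [ 0.5967 -0.0787  0.0615]
[[-4.05186408e-04 -9.52847545e-01 -3.03449159e-01  8.45741352e-02]
 [ 9.99999915e-01 -3.62927751e-04 -1.95655700e-04 -4.25355533e-04]
 [ 7.62999324e-05 -3.03449212e-01  9.52847611e-01 -1.61544901e-01]
 [ 0.00000000e+00  0.00000000e+00  0.00000000e+00  1.00000000e+00]]
```

View pics/a.png

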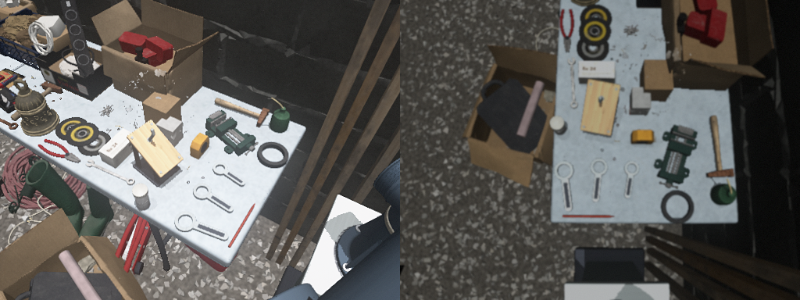

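View pics/top.png

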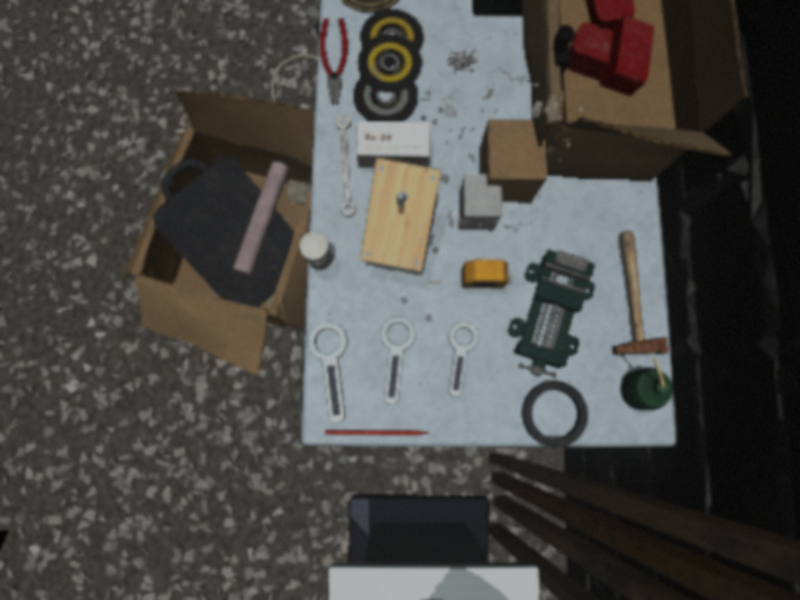

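```bash
python3 - <<'E'
from h import *
im,d=bot.capture("top");C=cam("top")
for l in ["spanner_large","spanner_medium","spanner_small"]:
    m=bot.trace(l,"top")[0]["mask"].astype(np.uint8)
    v,u=np.nonzero(m);P=onplane("top",np.c_[u,v],.012,C)[:,:2]
    (c,wh,a)=cv2.minAreaRect(P.astype(np.float32))
    mu=P.mean(0);w,V=np.linalg.eigh(np.cov(P.T));ax=V[:,1]*np.sign(V[0,1])
    t=(P-mu)@ax;R={"l":.031,"m":.028,"s":.024}[l[8]]
    side=V[:,0];off=np.median(((P-mu)@side))
    print(l,len(P),"c",(mu+ax*(t.max()-R)).round(4),"len",np.ptp(t).round(3),"yaw",np.degrees(np.arctan2(ax[1],ax[0])).round(1))
m=bot.trace("stand","top")[0]["mask"];v,u=np.nonzero(m&(d>0))
P=cloud("top",np.c_[u,v],d,C)
rng=np.random.default_rng(0);best=0
for _ in range(300):
    a=P[rng.choice(len(P),3,False)];n=np.cross(a[1]-a[0],a[2]-a[0]);n/=np.linalg.norm(n)+1e-12
    k=abs((P-a[0])@n)<.004
    if k.sum()>best:best=k.sum();K=k
Q=P[K];mu=Q.mean(0);n=np.linalg.svd(Q-mu)[2][2];n*=np.sign(n[2])
print("plane",mu,n,np.degrees(np.arccos(n[2])),"yaw",np.degrees(np.arctan2(-n[1],-n[0])),best,len(P))
r=cv2.minAreaRect(Q[:,:2].astype(np.float32));print(r)
yaw=np.arctan2(-n[1],-n[0])
ex=np.array([np.cos(yaw)*np.cos(np.pi/6),np.sin(yaw)*np.cos(np.pi/6),.5]);ey=np.array([-np.sin(yaw),np.cos(yaw),0])
x=(Q-mu)@ex;y=(Q-mu)@ey;print(np.percentile(x,[1,99]),np.percentile(y,[1,99]))
h=mu+ex*((x.max()+x.min())/2+.030)+ey*(y.max()+y.min())/2
print("hook root est",h)
E
```

```text
spanner_large 760 c [0.4915 0.1719] len 0.159 yaw 9.9
spanner_medium 498 c [0.5045 0.0597] len 0.136 yaw -6.1
spanner_small 386 c [ 0.5003 -0.0437] len 0.118 yaw -8.8
plane [0.66832986 0.05864309 0.11077677] [-0.49407313  0.09100523  0.86464431] 30.15788495188307 yaw -10.436551378259004 2597 2753
((0.6672722101211548, 0.05934809893369675), (0.09592730551958084, 0.1342112123966217), 79.56033325195312)
[-0.07642452  0.073474  ] [-0.04638422  0.04675332]
hook root est [0.69236217 0.05472722 0.12483182]
```

{"op": "move_arm", "data": {
  "increments": [
    {"xyz": [-27.8,-25.8,5.8],"roll": 0,"grip": 100},
    {"xyz": [-27.8,-25.8,5.8],"roll": 0,"grip": 100},
    {"xyz": [-27.8,-25.8,5.8],"roll": 0,"grip": 100},
    {"xyz": [-27.8,-25.8,5.8],"roll": 0,"grip": 100}
  ]
}}

```text
time_s: 1.48
position: [0.3044, 0.4371, 0.1992]
tcp_rot: [[-0.923, 0.385, 0.001], [0.385, 0.923, 0.0], [-0.0, 0.0, -1.0]]
force: [0.1, 0.4, -0.6]
opening: 0.997
grasp_force: 0.0
```

{"op": "move_arm", "data": {
  "increments": [
    {"xyz": [-27.8,-25.8,5.8],"roll": 0,"grip": 100},
    {"xyz": [-27.8,-25.8,5.8],"roll": 0,"grip": 100},
    {"xyz": [-27.8,-25.8,5.8],"roll": 0,"grip": 100},
    {"xyz": [-27.8,-25.8,5.8],"roll": 0,"grip": 100}
  ]
}}

```text
time_s: 1.82
position: [0.3675, 0.2986, 0.1762]
tcp_rot: [[-0.922, 0.386, 0.001], [0.386, 0.922, 0.0], [-0.001, 0.001, -1.0]]
force: [0.7, 0.8, 0.7]
opening: 1.002
grasp_force: 0.0
```

{"op": "move_arm", "data": {
  "increments": [
    {"xyz": [-27.8,-25.8,5.8],"roll": 0,"grip": 100},
    {"xyz": [-27.8,-25.8,5.8],"roll": 0,"grip": 100},
    {"xyz": [-27.8,-25.8,5.8],"roll": 0,"grip": 100},
    {"xyz": [-27.8,-25.8,5.8],"roll": 0,"grip": 100}
  ]
}}

```text
time_s: 2.15
position: [0.4304, 0.1603, 0.153]
tcp_rot: [[-0.922, 0.386, 0.001], [0.386, 0.922, 0.0], [-0.001, 0.001, -1.0]]
force: [0.7, -0.0, 0.2]
opening: 1.004
grasp_force: 0.0
```

{"op": "move_arm", "data": {
  "increments": [
    {"xyz": [0,0,0],"roll": -0.114,"grip": 100},
    {"xyz": [0,0,0],"roll": -0.114,"grip": 100},
    {"xyz": [0,0,0],"roll": -0.114,"grip": 100},
    {"xyz": [0,0,0],"roll": -0.114,"grip": 100},
    {"xyz": [0,0,0],"roll": -0.114,"grip": 100}
  ]
}}

```text
time_s: 2.57
position: [0.4299, 0.1617, 0.1531]
tcp_rot: [[-0.984, -0.177, 0.001], [-0.177, 0.984, 0.0], [-0.001, -0.0, -1.0]]
force: [0.6, 0.2, 0.2]
opening: 0.998
grasp_force: 0.0
```

{"op": "move_arm", "data": {
  "increments": [
    {"xyz": [0,0,0],"roll": 0,"grip": 100},
    {"xyz": [0,0,0],"roll": 0,"grip": 100}
  ]
}}

```text
time_s: 2.73
position: [0.4297, 0.162, 0.1531]
tcp_rot: [[-0.986, -0.169, 0.0], [-0.169, 0.986, 0.0], [-0.0, 0.0, -1.0]]
force: [-0.7, 0.1, -0.4]
opening: 1.001
grasp_force: 0.0
```

```bash
cat >> h.py <<'E'
RO={"l":.031,"m":.028,"s":.024}
def span(l,n="wrist",z=.012):
    """hole centre, yaw of a spanner lying on the table, from its mask"""
    C=cam(n);im,d=bot.capture(n);r=bot.trace(l,n)
    if not r: return im,None
    m=r[0]["mask"].astype(np.uint8);v,u=np.nonzero(m);P=onplane(n,np.c_[u,v],z,C)[:,:2]
    mu=P.mean(0);V=np.linalg.eigh(np.cov(P.T))[1];ax=V[:,1]*np.sign(V[0,1])
    for _ in range(3):
        s=np.array([-ax[1],ax[0]]);t=(P-mu)@ax
        h=P[(t<t.max()-2*RO[l[8]]-.01)&(t>t.min()+.01)];th=(h-mu)@ax;bins=np.arange(th.min(),th.max(),.004)
        mid=[(b+.002,(lambda w:(w.max()+w.min())/2)(((h-mu)@s)[(th>=b)&(th<b+.004)])) for b in bins[:-1]]
        k=np.polyfit(*np.array(mid).T,1);ax=ax+s*k[0];ax/=np.linalg.norm(ax);mu=mu+s*k[1]
    t=(P-mu)@ax
    c1=mu+ax*(t.max()-RO[l[8]])
    cs,hi=cv2.findContours(m,cv2.RETR_CCOMP,cv2.CHAIN_APPROX_NONE)
    hol=[c for c,q in zip(cs,hi[0]) if q[3]>=0 and len(c)>20];c2=None
    if hol: c2=cv2.minEnclosingCircle(onplane(n,max(hol,key=len).reshape(-1,2),z,C)[:,:2].astype(np.float32))
    return im,(round(r[0]["conf"],2),c1.round(4),c2,"len",np.ptp(t).round(4),"yaw",np.degrees(np.arctan2(ax[1],ax[0])).round(2))
E
python3 - <<'E'
from h import *
im,r=span("spanner_large");print(r)
save("w1.png",im)
E
```

```text
(0.9, array([0.4906, 0.1698]), ((0.4890380799770355, 0.17035983502864838), 0.020770493894815445), 'len', np.float64(0.1579), 'yaw', np.float64(8.65))
```

View pics/w1.png

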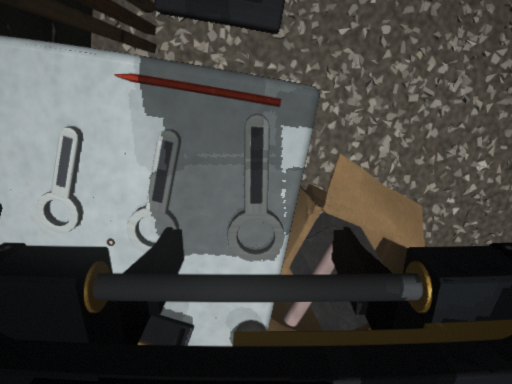

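{"op": "move_arm", "data": {
  "increments": [
    {"xyz": [2,-0.7,35],"roll": 0.019,"grip": 60},
    {"xyz": [0,0,38],"roll": 0,"grip": 60},
    {"xyz": [0,0,38],"roll": 0,"grip": 60},
    {"xyz": [0,0,28],"roll": 0,"grip": 60},
    {"xyz": [0,0,11],"roll": 0,"grip": 60}
  ]
}}

```text
time_s: 3.25
position: [0.426, 0.1607, -0.0001]
tcp_rot: [[-0.988, -0.152, -0.005], [-0.152, 0.988, -0.001], [0.005, 0.0, -1.0]]
force: [-6.1, 1.6, 157.9]
opening: 0.709
grasp_force: 88.6
```

{"op": "move_arm", "data": {
  "increments": [
    {"xyz": [0,0,0],"roll": 0,"grip": 60},
    {"xyz": [0,0,0],"roll": 0,"grip": 0},
    {"xyz": [0,0,0],"roll": 0,"grip": 0},
    {"xyz": [0,0,0],"roll": 0,"grip": 0},
    {"xyz": [0,0,0],"roll": 0,"grip": 0}
  ]
}}

```text
time_s: 3.67
position: [0.428, 0.161, 0.0032]
tcp_rot: [[-0.988, -0.153, 0.001], [-0.153, 0.988, 0.0], [-0.001, -0.0, -1.0]]
force: [0.4, 0.0, 0.7]
opening: 0.381
grasp_force: 0.0
```

{"op": "move_arm", "data": {
  "increments": [
    {"xyz": [0,0,0],"roll": 0,"grip": 0},
    {"xyz": [0,0,0],"roll": 0,"grip": 0},
    {"xyz": [0,0,0],"roll": 0,"grip": 0}
  ]
}}

```text
time_s: 3.92
position: [0.4279, 0.161, 0.0032]
tcp_rot: [[-0.988, -0.153, 0.001], [-0.153, 0.988, 0.0], [-0.001, 0.0, -1.0]]
force: [1.4, -0.2, 0.5]
opening: 0.27
grasp_force: 30.0
```

{"op": "move_arm", "data": {
  "increments": [
    {"xyz": [0,0,-5],"roll": 0,"grip": 0},
    {"xyz": [0,0,-15],"roll": 0,"grip": 0},
    {"xyz": [0,0,-30],"roll": 0,"grip": 0},
    {"xyz": [0,0,-35],"roll": 0,"grip": 0},
    {"xyz": [0,0,-35],"roll": 0,"grip": 0}
  ]
}}

```text
time_s: 4.33
position: [0.4261, 0.1607, 0.1236]
tcp_rot: [[-0.988, -0.153, -0.004], [-0.153, 0.988, -0.0], [0.004, 0.0, -1.0]]
force: [1.7, -0.2, -2.8]
opening: 0.269
grasp_force: 30.0
```

{"op": "move_arm", "data": {
  "increments": [
    {"xyz": [0,0,-35],"roll": 0,"grip": 0},
    {"xyz": [0,0,-30],"roll": 0,"grip": 0},
    {"xyz": [0,0,-20],"roll": 0.06,"grip": 0},
    {"xyz": [0,0,-10],"roll": 0.09,"grip": 0},
    {"xyz": [0,0,0],"roll": 0.09,"grip": 0}
  ]
}}

```text
time_s: 4.75
position: [0.4284, 0.1611, 0.2206]
tcp_rot: [[-0.996, 0.09, 0.005], [0.09, 0.996, 0.001], [-0.005, 0.001, -1.0]]
force: [0.1, -0.4, -4.1]
opening: 0.27
grasp_force: 30.0
```

{"op": "move_arm", "data": {
  "increments": [
    {"xyz": [0,0,0],"roll": 0.065,"grip": 0},
    {"xyz": [0,0,0],"roll": 0.03,"grip": 0},
    {"xyz": [0,0,0],"roll": 0,"grip": 0},
    {"xyz": [-10,-4.5,0],"roll": 0,"grip": 0},
    {"xyz": [-23,-10,0],"roll": 0,"grip": 0}
  ]
}}

```text
time_s: 5.17
position: [0.4543, 0.1414, 0.2174]
tcp_rot: [[-0.984, 0.176, -0.005], [0.176, 0.984, 0.0], [0.005, -0.001, -1.0]]
force: [0.3, 0.2, -4.0]
opening: 0.275
grasp_force: 30.0
```

{"op": "move_arm", "data": {
  "increments": [
    {"xyz": [-30,-13,0],"roll": 0,"grip": 0},
    {"xyz": [-30,-13,0],"roll": 0,"grip": 0},
    {"xyz": [-24,-10.5,0],"roll": 0,"grip": 0},
    {"xyz": [-12,-5.5,0],"roll": 0,"grip": 0},
    {"xyz": [0,0,0],"roll": 0,"grip": 0}
  ]
}}

```text
time_s: 5.58
position: [0.5476, 0.0797, 0.2176]
tcp_rot: [[-0.983, 0.182, 0.002], [0.182, 0.983, -0.001], [-0.002, -0.0, -1.0]]
force: [0.0, 0.6, -2.7]
opening: 0.274
grasp_force: 30.0
```

{"op": "move_arm", "data": {
  "increments": [
    {"xyz": [0,0,0],"roll": 0,"grip": 0},
    {"xyz": [0,0,0],"roll": 0,"grip": 0}
  ]
}}

```text
time_s: 5.75
position: [0.5426, 0.0826, 0.2173]
tcp_rot: [[-0.984, 0.179, -0.003], [0.179, 0.984, 0.001], [0.004, -0.0, -1.0]]
force: [-0.2, 0.3, -3.3]
opening: 0.274
grasp_force: 30.0
```

```bash
cat >> h.py <<'E'
ROOT=np.array([.692,.055,.125]);YAW=np.radians(-10.4)
F=np.array([np.cos(YAW),np.sin(YAW),0]);S=np.array([-F[1],F[0],0])
def hk(P): # world -> (forward, left, up) about hook root
    P=np.atleast_2d(P)-ROOT;return np.c_[P@F,P@S,P[:,2]]*1000
E
python3 - <<'E'
from h import *
p,R,s=pose();print(p,hk(p),s["force"],s["opening"])
for n in ("wrist","scene"):
    C=cam(n);im,d=bot.capture(n);save("b_%s.png"%n,im)
    for l in("spanner_large","hook_tip","hook"):
        for r in bot.trace(l,n)[:1]:
            v,u=np.nonzero(r["mask"]&(d>0));P=cloud(n,np.c_[u,v],d,C);q=hk(P)
            print(n,l,r["conf"],len(u),np.median(q,0).round(1),np.percentile(q,[3,97],axis=0).round(1).tolist())
            if l=="spanner_large":
                A=np.c_[q[:,0],np.ones(len(q))];z=q[:,2];k=abs(z-np.median(z))<30
                print("slope",np.degrees(np.arctan(np.linalg.lstsq(A[k],z[k],rcond=None)[0][0])))
E
python3 -c "
import cv2,numpy as np
a=cv2.imread('pics/b_wrist.png');b=cv2.imread('pics/b_scene.png')[80:280,80:346]
cv2.imwrite('pics/b.png',np.hstack([cv2.resize(a,(400,300)),cv2.resize(b,(400,300))]))"
```

```text
[0.54258846 0.08261653 0.21725668] [[-151.94224309    0.19118798   92.25668465]] [-0.20645956  0.25564957 -3.25357071] 0.2735604287689223
wrist spanner_large 0.62 7113 [-172.2   -0.3  100.6] [[-212.3, -14.0, 98.9], [-104.4, 14.4, 101.9]]
slope -0.5276537659850905
wrist hook 0.43 2044 [-201.  -132.4 -113.8] [[-258.2, -151.3, -123.8], [-149.1, -112.4, -112.2]]
scene spanner_large 0.93 386 [-185.3    3.   101.2] [[-214.1, -112.2, -70.1], [-84.5, 13.0, 103.4]]
slope 1.9096060703529316
```

View pics/b.png

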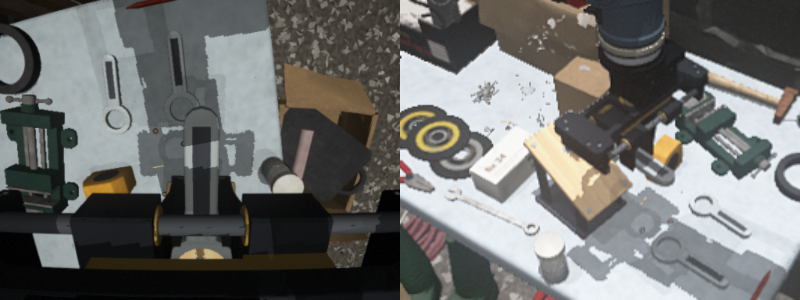

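{"op": "move_arm", "data": {
  "increments": [
    {"xyz": [-8,0,0],"roll": 0,"grip": 0},
    {"xyz": [-18,0,0],"roll": 0,"grip": 0},
    {"xyz": [-20,0,0],"roll": 0,"grip": 0},
    {"xyz": [-15,0,0],"roll": 0,"grip": 0},
    {"xyz": [-7,0,0],"roll": 0,"grip": 0}
  ]
}}

```text
time_s: 6.57
position: [0.6144, 0.0692, 0.2181]
tcp_rot: [[-0.984, 0.18, 0.003], [0.18, 0.984, -0.0], [-0.003, 0.0, -1.0]]
force: [0.2, -0.0, -3.8]
opening: 0.268
grasp_force: 30.0
```

{"op": "move_arm", "data": {
  "increments": [
    {"xyz": [0,0,0],"roll": 0,"grip": 0},
    {"xyz": [0,0,0],"roll": 0,"grip": 0},
    {"xyz": [0,0,4],"roll": 0,"grip": 0},
    {"xyz": [0,0,7],"roll": 0,"grip": 0},
    {"xyz": [0,0,7],"roll": 0,"grip": 0}
  ]
}}

```text
time_s: 6.98
position: [0.6104, 0.0702, 0.1994]
tcp_rot: [[-0.984, 0.18, -0.001], [0.18, 0.984, 0.0], [0.001, -0.0, -1.0]]
force: [-0.2, -0.5, -3.2]
opening: 0.271
grasp_force: 30.0
```

{"op": "move_arm", "data": {
  "increments": [
    {"xyz": [0,0,7],"roll": 0,"grip": 0},
    {"xyz": [0,0,5],"roll": 0,"grip": 0},
    {"xyz": [0,0,3],"roll": 0,"grip": 0},
    {"xyz": [0,0,0],"roll": 0,"grip": 0}
  ]
}}

```text
time_s: 7.32
position: [0.6106, 0.07, 0.1838]
tcp_rot: [[-0.984, 0.18, -0.002], [0.18, 0.984, 0.0], [0.002, -0.0, -1.0]]
force: [-1.1, -1.1, -2.8]
opening: 0.27
grasp_force: 30.0
```

{"op": "move_arm", "data": {
  "increments": [
    {"xyz": [0,0,4],"roll": 0,"grip": 0},
    {"xyz": [0,0,6],"roll": 0,"grip": 0},
    {"xyz": [0,0,6],"roll": 0,"grip": 0},
    {"xyz": [0,0,4],"roll": 0,"grip": 0},
    {"xyz": [0,0,0],"roll": 0,"grip": 0}
  ]
}}

```text
time_s: 7.73
position: [0.6104, 0.0699, 0.1636]
tcp_rot: [[-0.984, 0.18, -0.003], [0.18, 0.984, 0.0], [0.003, -0.0, -1.0]]
force: [0.2, -0.1, -4.2]
opening: 0.271
grasp_force: 30.0
```

{"op": "move_arm", "data": {
  "increments": [
    {"xyz": [-2,0,3.5],"roll": 0,"grip": 0},
    {"xyz": [-3,0,5],"roll": 0,"grip": 0},
    {"xyz": [-3,0,5],"roll": 0,"grip": 0},
    {"xyz": [-2,0,3.5],"roll": 0,"grip": 0},
    {"xyz": [0,0,0],"roll": 0,"grip": 0}
  ]
}}

```text
time_s: 8.15
position: [0.6213, 0.0679, 0.1469]
tcp_rot: [[-0.984, 0.18, -0.001], [0.18, 0.984, 0.0], [0.001, -0.0, -1.0]]
force: [-0.5, 0.2, -2.3]
opening: 0.273
grasp_force: 30.0
```

```bash
python3 - <<'E'
from h import *
p,R,s=pose();print(hk(p),s["force"])
im,d=bot.capture("scene");save("c.png",cv2.resize(im[120:260,130:317],(800,600)))
E
```

```text
[[-7.18742920e+01 -2.83405144e-02  2.18676027e+01]] [-0.47275503  0.20048914 -2.30391832]
```

View pics/c.png

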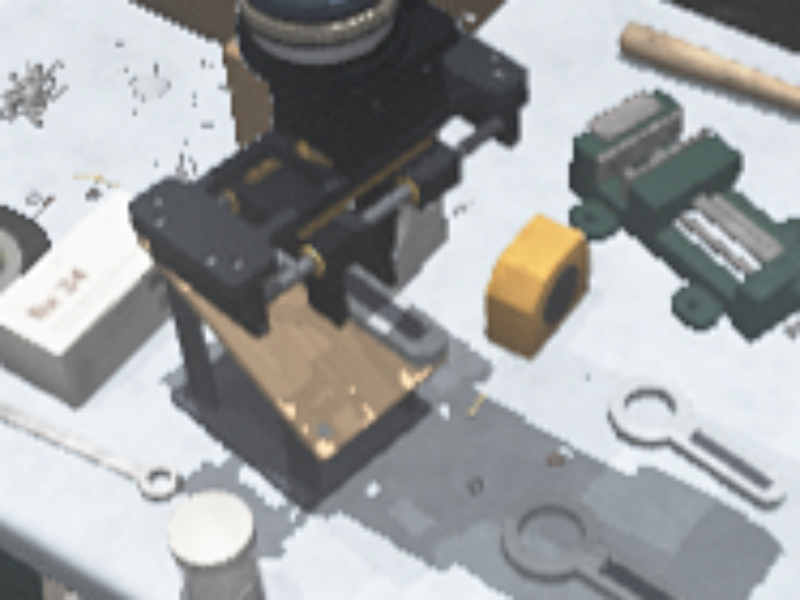

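{"op": "move_arm", "data": {
  "increments": [
    {"xyz": [0,0,2],"roll": 0,"grip": 0},
    {"xyz": [0,0,2],"roll": 0,"grip": 0},
    {"xyz": [0,0,2],"roll": 0,"grip": 0},
    {"xyz": [0,0,0],"roll": 0,"grip": 0}
  ]
}}

```text
time_s: 8.53
position: [0.6209, 0.0682, 0.1417]
tcp_rot: [[-0.984, 0.18, -0.0], [0.18, 0.984, 0.0], [0.0, -0.0, -1.0]]
force: [-0.1, -0.2, -2.9]
opening: 0.269
grasp_force: 30.0
```

{"op": "move_arm", "data": {
  "increments": [
    {"xyz": [0,0,2],"roll": 0,"grip": 0},
    {"xyz": [0,0,2],"roll": 0,"grip": 0},
    {"xyz": [0,0,2],"roll": 0,"grip": 0},
    {"xyz": [0,0,0],"roll": 0,"grip": 0}
  ]
}}

```text
time_s: 8.87
position: [0.6208, 0.0682, 0.1358]
tcp_rot: [[-0.984, 0.18, -0.0], [0.18, 0.984, 0.0], [0.0, -0.0, -1.0]]
force: [-2.5, -0.1, -0.6]
opening: 0.271
grasp_force: 30.0
```

{"op": "move_arm", "data": {
  "increments": [
    {"xyz": [0.3,0,2.5],"roll": 0,"grip": 0},
    {"xyz": [0.3,0,2.5],"roll": 0,"grip": 0},
    {"xyz": [0.3,0,2.5],"roll": 0,"grip": 0},
    {"xyz": [0,0,0],"roll": 0,"grip": 0}
  ]
}}

```text
time_s: 9.2
position: [0.6207, 0.0682, 0.1281]
tcp_rot: [[-0.984, 0.18, 0.001], [0.18, 0.984, -0.0], [-0.001, 0.0, -1.0]]
force: [-1.1, 0.6, 0.0]
opening: 0.27
grasp_force: 30.0
```

{"op": "move_arm", "data": {
  "increments": [
    {"xyz": [0.5,0,2.5],"roll": 0,"grip": 0},
    {"xyz": [0.5,0,2.5],"roll": 0,"grip": 0},
    {"xyz": [0.5,0,2.5],"roll": 0,"grip": 0},
    {"xyz": [0,0,0],"roll": 0,"grip": 0}
  ]
}}

```text
time_s: 9.53
position: [0.6186, 0.0685, 0.1204]
tcp_rot: [[-0.984, 0.18, -0.001], [0.18, 0.984, 0.0], [0.001, -0.0, -1.0]]
force: [-0.1, 0.2, -0.4]
opening: 0.268
grasp_force: 30.0
```

{"op": "move_arm", "data": {
  "increments": [
    {"xyz": [-0.3,0,2.5],"roll": 0,"grip": 0},
    {"xyz": [-0.3,0,2.5],"roll": 0,"grip": 0},
    {"xyz": [-0.3,0,2.5],"roll": 0,"grip": 0},
    {"xyz": [-0.3,0,2.5],"roll": 0,"grip": 0},
    {"xyz": [0,0,0],"roll": 0,"grip": 0}
  ]
}}

```text
time_s: 9.95
position: [0.62, 0.0683, 0.1104]
tcp_rot: [[-0.984, 0.18, -0.0], [0.18, 0.984, -0.0], [0.0, -0.0, -1.0]]
force: [-0.4, -0.2, -0.4]
opening: 0.269
grasp_force: 30.0
```

{"op": "move_arm", "data": {
  "increments": [
    {"xyz": [-0.6,0,2.5],"roll": 0,"grip": 0},
    {"xyz": [-0.6,0,2.5],"roll": 0,"grip": 0},
    {"xyz": [-0.6,0,2.5],"roll": 0,"grip": 0},
    {"xyz": [0,0,0],"roll": 0,"grip": 0}
  ]
}}

```text
time_s: 10.28
position: [0.6218, 0.068, 0.1029]
tcp_rot: [[-0.984, 0.18, -0.0], [0.18, 0.984, 0.0], [0.0, -0.0, -1.0]]
force: [-0.5, -0.5, -0.1]
opening: 0.273
grasp_force: 30.0
```

{"op": "move_arm", "data": {
  "increments": [
    {"xyz": [-0.4,0,2.5],"roll": 0,"grip": 0},
    {"xyz": [-0.4,0,2],"roll": 0,"grip": 0},
    {"xyz": [0,0,0],"roll": 0,"grip": 0}
  ]
}}

```text
time_s: 10.53
position: [0.6227, 0.0678, 0.0986]
tcp_rot: [[-0.984, 0.18, 0.0], [0.18, 0.984, -0.0], [-0.0, -0.0, -1.0]]
force: [0.2, 0.9, -0.4]
opening: 0.272
grasp_force: 30.0
```

{"op": "move_arm", "data": {
  "increments": [
    {"xyz": [1,0,0.6],"roll": 0,"grip": 0},
    {"xyz": [1,0,0.6],"roll": 0,"grip": 0},
    {"xyz": [0,0,0],"roll": 0,"grip": 0}
  ]
}}

```text
time_s: 10.78
position: [0.62, 0.0683, 0.0975]
tcp_rot: [[-0.984, 0.18, -0.001], [0.18, 0.984, 0.0], [0.001, -0.0, -1.0]]
force: [0.3, 0.8, -1.0]
opening: 0.273
grasp_force: 30.0
```

{"op": "move_arm", "data": {
  "increments": [
    {"xyz": [1,0,0.6],"roll": 0,"grip": 0},
    {"xyz": [1,0,0.6],"roll": 0,"grip": 0},
    {"xyz": [0,0,0],"roll": 0,"grip": 0}
  ]
}}

```text
time_s: 11.03
position: [0.6181, 0.0687, 0.0964]
tcp_rot: [[-0.984, 0.18, -0.001], [0.18, 0.984, 0.0], [0.001, -0.0, -1.0]]
force: [-1.1, 0.3, 0.1]
opening: 0.271
grasp_force: 30.0
```

{"op": "move_arm", "data": {
  "increments": [
    {"xyz": [1,0,0.6],"roll": 0,"grip": 0},
    {"xyz": [1,0,0.6],"roll": 0,"grip": 0},
    {"xyz": [0,0,0],"roll": 0,"grip": 0}
  ]
}}

```text
time_s: 11.28
position: [0.6162, 0.069, 0.0952]
tcp_rot: [[-0.984, 0.18, -0.001], [0.18, 0.984, 0.0], [0.001, -0.0, -1.0]]
force: [-0.4, -0.0, -0.4]
opening: 0.269
grasp_force: 30.0
```

{"op": "move_arm", "data": {
  "increments": [
    {"xyz": [1,0,0.6],"roll": 0,"grip": 0},
    {"xyz": [1,0,0.6],"roll": 0,"grip": 0},
    {"xyz": [0,0,0],"roll": 0,"grip": 0}
  ]
}}

```text
time_s: 11.53
position: [0.6156, 0.0692, 0.0945]
tcp_rot: [[-0.984, 0.18, 0.002], [0.18, 0.984, -0.0], [-0.002, 0.0, -1.0]]
force: [1.4, -1.0, 0.6]
opening: 0.271
grasp_force: 30.0
```

```bash
cat >> h.py <<'E'
def hang(l):
    """slope-frame extents of a hung spanner: along slope, across, height over board"""
    for n in ("wrist","scene","top"):
        C=cam(n);im,d=bot.capture(n);r=bot.trace(l,n)
        if not r: print(n,"none");continue
        v,u=np.nonzero(r[0]["mask"]&(d>0));q=hk(cloud(n,np.c_[u,v],d,C))
        c,s=np.cos(np.pi/6),.5;x=q[:,0]*c+q[:,2]*s;h=-q[:,0]*s+q[:,2]*c
        k=abs(h-np.median(h))<15
        a=np.polyfit(x[k],h[k],1) if k.sum()>5 else 0
        print(n,l,round(r[0]["conf"],2),k.sum(),"x",np.percentile(x[k],[1,99]).round(1),"y",np.percentile(q[k,1],[1,99]).round(1),"h",np.median(h).round(1),"tilt",np.degrees(np.arctan(a[0])).round(1))
E
python3 - <<'E'
from h import *
p,R,s=pose();print(hk(p),s["force"]);hang("spanner_large")
im,_=bot.capture("scene");save("d.png",cv2.resize(im[120:260,130:317],(800,600)))
E
```

```text
[[-77.72579752   0.14348459 -30.52620538]] [ 1.4482412  -0.98703938  0.58114419]
wrist spanner_large 0.69 7030 x [-140.2  -37.4] y [-16.9  15.9] h 21.0 tilt -5.5
scene spanner_large 0.68 303 x [-143.1   12.6] y [-11.4  12.6] h 22.6 tilt -4.7
top none
```

View pics/d.png

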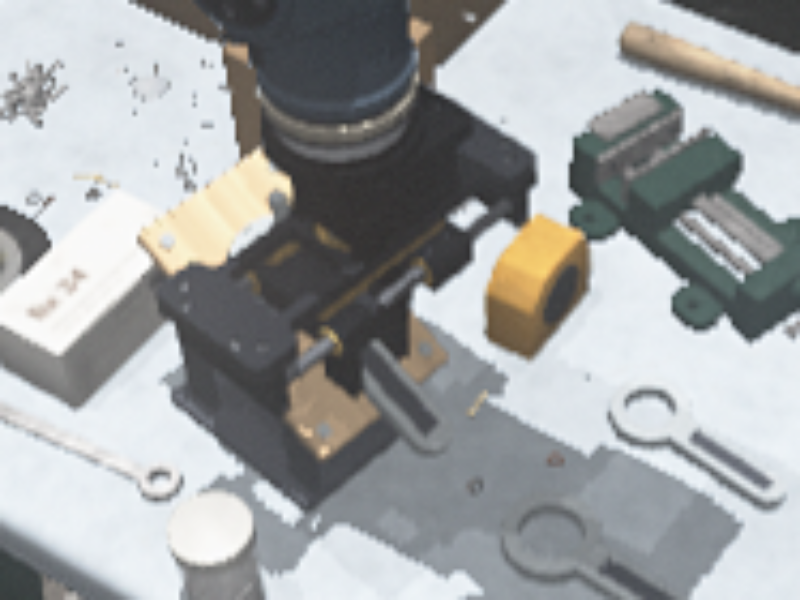

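{"op": "move_arm", "data": {
  "increments": [
    {"xyz": [0,0,0],"roll": 0,"grip": 60},
    {"xyz": [0,0,0],"roll": 0,"grip": 60},
    {"xyz": [0,0,0],"roll": 0,"grip": 60},
    {"xyz": [0,0,0],"roll": 0,"grip": 60}
  ]
}}

```text
time_s: 12.22
position: [0.6135, 0.0695, 0.0937]
tcp_rot: [[-0.984, 0.18, -0.002], [0.18, 0.984, 0.0], [0.002, -0.0, -1.0]]
force: [0.2, 0.2, 0.7]
opening: 0.489
grasp_force: 0.0
```

{"op": "move_arm", "data": {
  "increments": [
    {"xyz": [0,0,-5],"roll": 0,"grip": 60},
    {"xyz": [0,0,-15],"roll": 0,"grip": 60},
    {"xyz": [0,0,-20],"roll": 0,"grip": 60},
    {"xyz": [8,-2,-15],"roll": 0,"grip": 60},
    {"xyz": [20,-4,0],"roll": 0,"grip": 60}
  ]
}}

```text
time_s: 12.63
position: [0.5909, 0.068, 0.153]
tcp_rot: [[-0.984, 0.18, 0.011], [0.18, 0.984, -0.001], [-0.011, 0.001, -1.0]]
force: [0.4, -1.0, 0.4]
opening: 0.599
grasp_force: 0.0
```

{"op": "move_arm", "data": {
  "increments": [
    {"xyz": [33,-6.5,0],"roll": 0,"grip": 100},
    {"xyz": [35,-7,0],"roll": 0,"grip": 100},
    {"xyz": [33,-6.5,0],"roll": 0,"grip": 100},
    {"xyz": [26,-5.3,0],"roll": 0,"grip": 100},
    {"xyz": [14,-3,0],"roll": -0.04,"grip": 100}
  ]
}}

```text
time_s: 13.05
position: [0.4372, 0.0665, 0.1492]
tcp_rot: [[-0.99, 0.139, -0.005], [0.139, 0.99, 0.001], [0.005, -0.0, -1.0]]
force: [0.5, -0.2, -0.2]
opening: 0.895
grasp_force: 0.0
```

{"op": "move_arm", "data": {
  "increments": [
    {"xyz": [0,0,0],"roll": -0.035,"grip": 100},
    {"xyz": [0,0,0],"roll": 0,"grip": 100},
    {"xyz": [0,0,0],"roll": 0,"grip": 100}
  ]
}}

```text
time_s: 13.3
position: [0.4428, 0.0659, 0.1497]
tcp_rot: [[-0.994, 0.107, 0.001], [0.107, 0.994, -0.0], [-0.001, 0.0, -1.0]]
force: [0.2, 0.4, -0.5]
opening: 0.993
grasp_force: 0.0
```

```bash
python3 - <<'E'
from h import *
p,R,s=pose();print(p)
im,r=span("spanner_medium");print(r)
im,r=span("spanner_small");print(r)
hang("spanner_large")
im,d=bot.capture("top");a=cv2.resize(im[90:190,215:300],(400,470))
im,d=bot.capture("scene");b=cv2.resize(im[120:240,130:235],(400,470));save("e.png",np.hstack([a,b]))
E
```

```text
[0.44282856 0.06590537 0.14967281]
(0.84, array([0.5037, 0.0589]), ((0.5019375681877136, 0.05938059464097023), 0.018187344074249268), 'len', np.float64(0.139), 'yaw', np.float64(-5.59))
(0.74, array([ 0.489 , -0.0419]), None, 'len', np.float64(0.1082), 'yaw', np.float64(-8.99))
wrist spanner_large 0.69 359 x [-144.  -128.6] y [-12.1   9.4] h 11.4 tilt 4.9
scene spanner_large 0.56 842 x [-141.2   12.2] y [-28.3  30.9] h 11.2 tilt -1.2
top spanner_large 0.67 793 x [-138.2   15. ] y [-28.3  29. ] h 11.2 tilt -0.9
```

View pics/e.png

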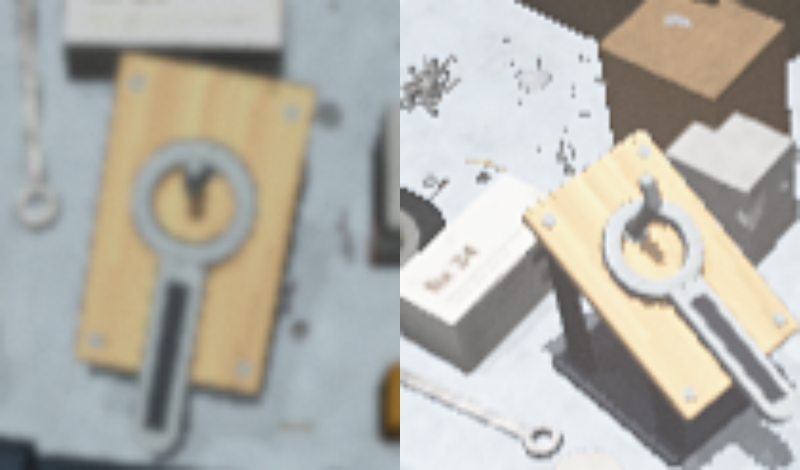

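{"op": "move_arm", "data": {
  "increments": [
    {"xyz": [2.4,-0.8,15],"roll": -0.009,"grip": 60},
    {"xyz": [0,0,30],"roll": 0,"grip": 60},
    {"xyz": [0,0,30],"roll": 0,"grip": 60},
    {"xyz": [0,0,25],"roll": 0,"grip": 60},
    {"xyz": [0,0,15],"roll": 0,"grip": 60}
  ]
}}

```text
time_s: 14.32
position: [0.4389, 0.0655, 0.0321]
tcp_rot: [[-0.995, 0.097, -0.003], [0.097, 0.995, 0.0], [0.003, 0.0, -1.0]]
force: [-0.2, 0.3, -0.6]
opening: 0.71
grasp_force: 0.0
```

{"op": "move_arm", "data": {
  "increments": [
    {"xyz": [0,0,8],"roll": 0,"grip": 60},
    {"xyz": [0,0,5],"roll": 0,"grip": 60},
    {"xyz": [0,0,0],"roll": 0,"grip": 60},
    {"xyz": [0,0,5],"roll": 0,"grip": 60},
    {"xyz": [0,0,4],"roll": 0,"grip": 60}
  ]
}}

```text
time_s: 14.73
position: [0.4407, 0.0654, 0.0127]
tcp_rot: [[-0.995, 0.097, 0.002], [0.097, 0.995, -0.0], [-0.002, -0.0, -1.0]]
force: [0.1, -0.2, 0.1]
opening: 0.596
grasp_force: 0.0
```

{"op": "move_arm", "data": {
  "increments": [
    {"xyz": [0,0,4],"roll": 0,"grip": 60},
    {"xyz": [0,0,3],"roll": 0,"grip": 60},
    {"xyz": [0,0,1],"roll": 0,"grip": 60},
    {"xyz": [0,0,0],"roll": 0,"grip": 60}
  ]
}}

```text
time_s: 15.07
position: [0.4398, 0.0654, 0.004]
tcp_rot: [[-0.995, 0.097, -0.0], [0.097, 0.995, 0.0], [0.0, 0.0, -1.0]]
force: [0.2, -0.3, 0.7]
opening: 0.601
grasp_force: 0.0
```

{"op": "move_arm", "data": {
  "increments": [
    {"xyz": [0,0,0],"roll": 0,"grip": 0},
    {"xyz": [0,0,0],"roll": 0,"grip": 0},
    {"xyz": [0,0,0],"roll": 0,"grip": 0},
    {"xyz": [0,0,0],"roll": 0,"grip": 0},
    {"xyz": [0,0,0],"roll": 0,"grip": 0}
  ]
}}

```text
time_s: 15.48
position: [0.4398, 0.0654, 0.0042]
tcp_rot: [[-0.995, 0.097, 0.0], [0.097, 0.995, -0.0], [-0.0, -0.0, -1.0]]
force: [-0.2, -1.1, 0.2]
opening: 0.31
grasp_force: 0.0
```

{"op": "move_arm", "data": {
  "increments": [
    {"xyz": [0,0,0],"roll": 0,"grip": 0},
    {"xyz": [0,0,0],"roll": 0,"grip": 0},
    {"xyz": [0,0,0],"roll": 0,"grip": 0}
  ]
}}

```text
time_s: 15.73
position: [0.4398, 0.0654, 0.0042]
tcp_rot: [[-0.995, 0.097, 0.0], [0.097, 0.995, -0.0], [-0.0, 0.0, -1.0]]
force: [-0.6, 0.6, 1.1]
opening: 0.25
grasp_force: 30.0
```

{"op": "move_arm", "data": {
  "increments": [
    {"xyz": [0,0,-5],"roll": 0,"grip": 0},
    {"xyz": [0,0,-15],"roll": 0,"grip": 0},
    {"xyz": [0,0,-30],"roll": 0,"grip": 0},
    {"xyz": [0,0,-35],"roll": 0,"grip": 0},
    {"xyz": [0,0,-35],"roll": 0,"grip": 0}
  ]
}}

```text
time_s: 16.15
position: [0.4383, 0.0655, 0.1249]
tcp_rot: [[-0.995, 0.097, -0.004], [0.097, 0.995, 0.0], [0.004, 0.0, -1.0]]
force: [0.2, -0.0, -2.8]
opening: 0.244
grasp_force: 30.0
```

{"op": "move_arm", "data": {
  "increments": [
    {"xyz": [0,0,-35],"roll": 0,"grip": 0},
    {"xyz": [0,0,-30],"roll": 0,"grip": 0},
    {"xyz": [0,0,-19],"roll": 0.02,"grip": 0},
    {"xyz": [0,0,-10],"roll": 0.04,"grip": 0},
    {"xyz": [0,0,0],"roll": 0.024,"grip": 0}
  ]
}}

```text
time_s: 16.57
position: [0.4406, 0.0654, 0.2205]
tcp_rot: [[-0.983, 0.181, 0.005], [0.181, 0.983, -0.0], [-0.005, 0.0, -1.0]]
force: [0.0, 0.1, -2.3]
opening: 0.242
grasp_force: 30.0
```

{"op": "move_arm", "data": {
  "increments": [
    {"xyz": [-10,2,0],"roll": 0,"grip": 0},
    {"xyz": [-22,4.7,0],"roll": 0,"grip": 0},
    {"xyz": [-28,6,0],"roll": 0,"grip": 0},
    {"xyz": [-28,6,0],"roll": 0,"grip": 0},
    {"xyz": [-26,5.6,0],"roll": 0,"grip": 0}
  ]
}}

```text
time_s: 16.98
position: [0.5572, 0.0689, 0.216]
tcp_rot: [[-0.984, 0.179, -0.003], [0.179, 0.984, 0.0], [0.003, -0.0, -1.0]]
force: [0.2, -0.8, -2.7]
opening: 0.247
grasp_force: 30.0
```

{"op": "move_arm", "data": {
  "increments": [
    {"xyz": [-22,4.7,0],"roll": 0,"grip": 0},
    {"xyz": [-17,3.6,0],"roll": 0,"grip": 0},
    {"xyz": [-9,2,0],"roll": 0,"grip": 0},
    {"xyz": [-3.4,0.7,0],"roll": 0,"grip": 0},
    {"xyz": [0,0,0],"roll": 0,"grip": 0}
  ]
}}

```text
time_s: 17.4
position: [0.6084, 0.0704, 0.2164]
tcp_rot: [[-0.984, 0.18, -0.003], [0.18, 0.984, 0.0], [0.003, -0.0, -1.0]]
force: [0.4, -0.0, -2.7]
opening: 0.248
grasp_force: 30.0
```

{"op": "move_arm", "data": {
  "increments": [
    {"xyz": [0,0,0],"roll": 0,"grip": 0},
    {"xyz": [0,0,0],"roll": 0,"grip": 0}
  ]
}}

```text
time_s: 17.57
position: [0.6073, 0.0706, 0.2176]
tcp_rot: [[-0.984, 0.18, -0.002], [0.18, 0.984, 0.0], [0.002, -0.0, -1.0]]
force: [-0.0, 1.2, -3.2]
opening: 0.249
grasp_force: 30.0
```

```bash
python3 - <<'E'
from h import *
p,R,s=pose();print(p,hk(p),R[:,0],s["force"])
C=cam("wrist");im,d=bot.capture("wrist");m=bot.trace("spanner_medium","wrist")[0]
v,u=np.nonzero(m["mask"]&(d>0));q=hk(cloud("wrist",np.c_[u,v],d,C));k=abs(q[:,2]-np.median(q[:,2]))<15;q=q[k]
print(m["conf"],k.sum(),np.percentile(q,[2,50,98],axis=0).round(1),np.polyfit(q[:,0],q[:,2],1),np.polyfit(q[:,0],q[:,1],1))
E
```

```text
[0.60725854 0.07055094 0.21763   ] [[-8.61565236e+01 -1.99308692e-03  9.26299966e+01]] [-0.9837277   0.17964933  0.00243552] [-0.04361385  1.19344549 -3.21129415]
0.66 1872 [[ -87.4 -171.8  -80.4]
 [ -70.6 -140.1  -64.7]
 [ -50.7 -114.4  -62.7]] [  0.16800413 -55.59975795] [  -0.2357368  -157.80207528]
```

{"op": "move_arm", "data": {
  "increments": [
    {"xyz": [-1.5,0,3],"roll": 0,"grip": 0},
    {"xyz": [-1.5,0,6],"roll": 0,"grip": 0},
    {"xyz": [0,0,8],"roll": 0,"grip": 0},
    {"xyz": [0,0,8],"roll": 0,"grip": 0},
    {"xyz": [0,0,6],"roll": 0,"grip": 0}
  ]
}}

```text
time_s: 18.08
position: [0.611, 0.0699, 0.1856]
tcp_rot: [[-0.984, 0.18, -0.002], [0.18, 0.984, 0.0], [0.002, -0.0, -1.0]]
force: [-0.2, -0.5, -2.7]
opening: 0.247
grasp_force: 30.0
```

{"op": "move_arm", "data": {
  "increments": [
    {"xyz": [0,0,3],"roll": 0,"grip": 0},
    {"xyz": [0,0,0],"roll": 0,"grip": 0}
  ]
}}

```text
time_s: 18.25
position: [0.6109, 0.0699, 0.1826]
tcp_rot: [[-0.984, 0.18, -0.003], [0.18, 0.984, 0.0], [0.003, -0.0, -1.0]]
force: [0.3, 1.1, -3.3]
opening: 0.246
grasp_force: 30.0
```

{"op": "move_arm", "data": {
  "increments": [
    {"xyz": [0,0,4],"roll": 0,"grip": 0},
    {"xyz": [0,0,5],"roll": 0,"grip": 0},
    {"xyz": [0,0,6],"roll": 0,"grip": 0},
    {"xyz": [0,0,5],"roll": 0,"grip": 0},
    {"xyz": [0,0,0],"roll": 0,"grip": 0}
  ]
}}

```text
time_s: 18.67
position: [0.6108, 0.0699, 0.1627]
tcp_rot: [[-0.984, 0.18, -0.003], [0.18, 0.984, 0.0], [0.003, -0.0, -1.0]]
force: [0.2, 1.4, -3.5]
opening: 0.248
grasp_force: 30.0
```

{"op": "move_arm", "data": {
  "increments": [
    {"xyz": [-2,0,3],"roll": 0,"grip": 0},
    {"xyz": [-2,0,3],"roll": 0,"grip": 0},
    {"xyz": [-2,0,3],"roll": 0,"grip": 0},
    {"xyz": [0,0,0],"roll": 0,"grip": 0}
  ]
}}

```text
time_s: 19.0
position: [0.618, 0.0686, 0.1545]
tcp_rot: [[-0.984, 0.18, -0.0], [0.18, 0.984, -0.0], [0.0, -0.0, -1.0]]
force: [0.9, 0.6, -2.9]
opening: 0.247
grasp_force: 30.0
```

{"op": "move_arm", "data": {
  "increments": [
    {"xyz": [0,0,2.5],"roll": 0,"grip": 0},
    {"xyz": [0,0,2.5],"roll": 0,"grip": 0},
    {"xyz": [0,0,2.5],"roll": 0,"grip": 0},
    {"xyz": [0,0,2.5],"roll": 0,"grip": 0},
    {"xyz": [0,0,0],"roll": 0,"grip": 0}
  ]
}}

```text
time_s: 19.42
position: [0.6176, 0.0688, 0.145]
tcp_rot: [[-0.984, 0.18, 0.0], [0.18, 0.984, -0.0], [-0.0, -0.0, -1.0]]
force: [-0.5, -0.2, 0.2]
opening: 0.246
grasp_force: 30.0
```

{"op": "move_arm", "data": {
  "increments": [
    {"xyz": [0.3,0,2.5],"roll": 0,"grip": 0},
    {"xyz": [0.3,0,2.5],"roll": 0,"grip": 0},
    {"xyz": [0.3,0,2.5],"roll": 0,"grip": 0},
    {"xyz": [0.3,0,2.5],"roll": 0,"grip": 0},
    {"xyz": [0,0,0],"roll": 0,"grip": 0}
  ]
}}

```text
time_s: 19.83
position: [0.6172, 0.0689, 0.135]
tcp_rot: [[-0.984, 0.18, 0.002], [0.18, 0.984, -0.0], [-0.002, 0.0, -1.0]]
force: [0.8, -0.3, 0.6]
opening: 0.245
grasp_force: 30.0
```

{"op": "move_arm", "data": {
  "increments": [
    {"xyz": [0,0,2.5],"roll": 0,"grip": 0},
    {"xyz": [0,0,2.5],"roll": 0,"grip": 0},
    {"xyz": [0,0,2.5],"roll": 0,"grip": 0},
    {"xyz": [0,0,2.5],"roll": 0,"grip": 0},
    {"xyz": [0,0,0],"roll": 0,"grip": 0}
  ]
}}

```text
time_s: 20.25
position: [0.6164, 0.0689, 0.1246]
tcp_rot: [[-0.984, 0.18, -0.001], [0.18, 0.984, 0.0], [0.001, -0.0, -1.0]]
force: [0.5, -0.3, 0.8]
opening: 0.248
grasp_force: 30.0
```

{"op": "move_arm", "data": {
  "increments": [
    {"xyz": [-0.3,0,2.5],"roll": 0,"grip": 0},
    {"xyz": [-0.3,0,2.5],"roll": 0,"grip": 0},
    {"xyz": [-0.3,0,2.5],"roll": 0,"grip": 0},
    {"xyz": [0,0,0],"roll": 0,"grip": 0}
  ]
}}

```text
time_s: 20.58
position: [0.6176, 0.0688, 0.1172]
tcp_rot: [[-0.984, 0.18, 0.0], [0.18, 0.984, -0.0], [-0.0, -0.0, -1.0]]
force: [2.2, 1.0, 1.4]
opening: 0.249
grasp_force: 30.0
```

```bash
python3 - <<'E'
from h import *
p,R,s=pose();print(hk(p),s["force"]);hang("spanner_medium")
E
```

```text
[[-75.66977516   0.13958195  -7.80471791]] [2.18194431 1.04689566 1.4188398 ]
wrist spanner_medium 0.83 5197 x [-109.4  -23.2] y [-13.7  13.1] h 38.6 tilt -10.3
scene spanner_medium 0.75 196 x [-111.5  -63.6] y [-10.   11.7] h 41.8 tilt -7.9
top none
```

{"op": "move_arm", "data": {
  "increments": [
    {"xyz": [-0.8,0,2.5],"roll": 0,"grip": 0},
    {"xyz": [-0.8,0,2.5],"roll": 0,"grip": 0},
    {"xyz": [-0.8,0,2],"roll": 0,"grip": 0},
    {"xyz": [-0.5,0,2],"roll": 0,"grip": 0},
    {"xyz": [0,0,0],"roll": 0,"grip": 0}
  ]
}}

```text
time_s: 21.3
position: [0.6198, 0.0684, 0.108]
tcp_rot: [[-0.984, 0.18, -0.001], [0.18, 0.984, 0.0], [0.001, -0.0, -1.0]]
force: [-0.1, -0.2, 1.4]
opening: 0.25
grasp_force: 30.0
```

{"op": "move_arm", "data": {
  "increments": [
    {"xyz": [-0.5,0,1.5],"roll": 0,"grip": 0},
    {"xyz": [0,0,1],"roll": 0,"grip": 0},
    {"xyz": [0,0,0],"roll": 0,"grip": 0}
  ]
}}

```text
time_s: 21.55
position: [0.6203, 0.0683, 0.1058]
tcp_rot: [[-0.984, 0.18, -0.001], [0.18, 0.984, 0.0], [0.001, -0.0, -1.0]]
force: [-0.1, 0.5, 1.2]
opening: 0.248
grasp_force: 30.0
```

{"op": "move_arm", "data": {
  "increments": [
    {"xyz": [1,0,0.6],"roll": 0,"grip": 0},
    {"xyz": [1,0,0.6],"roll": 0,"grip": 0},
    {"xyz": [0,0,0],"roll": 0,"grip": 0}
  ]
}}

```text
time_s: 21.8
position: [0.6182, 0.0687, 0.1047]
tcp_rot: [[-0.984, 0.18, -0.001], [0.18, 0.984, 0.0], [0.001, -0.0, -1.0]]
force: [-1.3, 0.1, 0.2]
opening: 0.247
grasp_force: 30.0
```

```bash
python3 - <<'E'
from h import *
p,R,s=pose();print(hk(p),s["force"]);hang("spanner_medium")
E
```

```text
[[-75.09305886   0.14504906 -20.25256673]] [-1.31614437  0.10549816  0.20981808]
wrist spanner_medium 0.67 5034 x [-115.9  -30.1] y [-11.7  11. ] h 26.7 tilt -2.3
scene spanner_medium 0.55 194 x [-117.7  -70.3] y [-10.6  11.5] h 27.5 tilt 1.1
top none
```

{"op": "move_arm", "data": {
  "increments": [
    {"xyz": [1,0,0.6],"roll": 0,"grip": 0},
    {"xyz": [1,0,0.6],"roll": 0,"grip": 0},
    {"xyz": [1,0,0.6],"roll": 0,"grip": 0},
    {"xyz": [0,0,0],"roll": 0,"grip": 0}
  ]
}}

```text
time_s: 22.43
position: [0.6157, 0.0691, 0.1031]
tcp_rot: [[-0.984, 0.18, 0.0], [0.18, 0.984, -0.0], [-0.0, -0.0, -1.0]]
force: [-0.4, -0.5, 0.4]
opening: 0.247
grasp_force: 30.0
```

{"op": "move_arm", "data": {
  "increments": [
    {"xyz": [1,0,0.6],"roll": 0,"grip": 0},
    {"xyz": [1,0,0.6],"roll": 0,"grip": 0},
    {"xyz": [0,0,0],"roll": 0,"grip": 0}
  ]
}}

```text
time_s: 22.68
position: [0.6136, 0.0695, 0.1019]
tcp_rot: [[-0.984, 0.18, -0.0], [0.18, 0.984, 0.0], [0.0, -0.0, -1.0]]
force: [0.0, -0.0, 1.2]
opening: 0.25
grasp_force: 30.0
```

{"op": "move_arm", "data": {
  "increments": [
    {"xyz": [1,0,0.6],"roll": 0,"grip": 0},
    {"xyz": [1,0,0.6],"roll": 0,"grip": 0},
    {"xyz": [0,0,0],"roll": 0,"grip": 0}
  ]
}}

```text
time_s: 22.93
position: [0.6128, 0.0697, 0.1011]
tcp_rot: [[-0.984, 0.18, 0.002], [0.18, 0.984, -0.0], [-0.002, 0.0, -1.0]]
force: [1.2, 0.1, 1.4]
opening: 0.249
grasp_force: 30.0
```

```bash
python3 - <<'E'
from h import *
p,R,s=pose();print(hk(p),s["force"]);hang("spanner_medium")
E
```

```text
[[-80.59568756   0.1611499  -23.93643283]] [1.19605166 0.1007967  1.37399062]
wrist spanner_medium 0.73 4973 x [-122.2  -36.8] y [-11.3  11. ] h 26.2 tilt -2.1
scene spanner_medium 0.8 154 x [-123.4    8.8] y [-8.5 11.3] h 27.1 tilt -1.0
top none
```

{"op": "move_arm", "data": {
  "increments": [
    {"xyz": [0,0,0],"roll": 0,"grip": 60},
    {"xyz": [0,0,0],"roll": 0,"grip": 60},
    {"xyz": [0,0,0],"roll": 0,"grip": 60},
    {"xyz": [0,0,0],"roll": 0,"grip": 60}
  ]
}}

```text
time_s: 23.57
position: [0.6106, 0.07, 0.1001]
tcp_rot: [[-0.984, 0.18, -0.003], [0.18, 0.984, 0.0], [0.003, -0.0, -1.0]]
force: [-0.3, 0.4, 0.6]
opening: 0.464
grasp_force: 0.0
```

{"op": "move_arm", "data": {
  "increments": [
    {"xyz": [0,0,-5],"roll": 0,"grip": 60},
    {"xyz": [0,0,-15],"roll": 0,"grip": 60},
    {"xyz": [0,0,-20],"roll": 0,"grip": 60},
    {"xyz": [4,-3,-9],"roll": 0,"grip": 60},
    {"xyz": [15,-13,0],"roll": 0,"grip": 60}
  ]
}}

```text
time_s: 23.98
position: [0.5943, 0.058, 0.1527]
tcp_rot: [[-0.984, 0.178, 0.009], [0.178, 0.984, -0.0], [-0.009, 0.001, -1.0]]
force: [-0.0, 0.1, 1.1]
opening: 0.595
grasp_force: 0.0
```

{"op": "move_arm", "data": {
  "increments": [
    {"xyz": [25,-22,0],"roll": 0,"grip": 100},
    {"xyz": [28,-25,0],"roll": 0,"grip": 100},
    {"xyz": [28,-25,0],"roll": 0,"grip": 100},
    {"xyz": [26,-22,0],"roll": 0,"grip": 100},
    {"xyz": [18,-15,0],"roll": -0.025,"grip": 100}
  ]
}}

```text
time_s: 24.4
position: [0.4437, -0.0276, 0.1498]
tcp_rot: [[-0.988, 0.155, -0.003], [0.155, 0.988, 0.001], [0.003, 0.0, -1.0]]
force: [-0.4, -0.0, 0.9]
opening: 0.896
grasp_force: 0.0
```

{"op": "move_arm", "data": {
  "increments": [
    {"xyz": [10,-9,0],"roll": 0,"grip": 100},
    {"xyz": [0,0,0],"roll": 0,"grip": 100},
    {"xyz": [0,0,0],"roll": 0,"grip": 100},
    {"xyz": [0,0,0],"roll": 0,"grip": 100}
  ]
}}

```text
time_s: 24.73
position: [0.4376, -0.0347, 0.1501]
tcp_rot: [[-0.988, 0.155, 0.002], [0.155, 0.988, -0.0], [-0.002, -0.0, -1.0]]
force: [-0.4, -0.2, -0.3]
opening: 0.997
grasp_force: 0.0
```

```bash
python3 - <<'E'
from h import *
p,R,s=pose();print(p,R[:,0])
im,r=span("spanner_small");print(r)
hang("spanner_medium")
im,d=bot.capture("top");a=cv2.resize(im[90:190,215:300],(400,470))
im,d=bot.capture("scene");b=cv2.resize(im[120:240,130:235],(400,470));save("f.png",np.hstack([a,b]))
E
```

```text
[ 0.43757473 -0.03467376  0.15010402] [-0.98785036  0.15539662 -0.00188481]
(0.86, array([ 0.4997, -0.0459]), ((0.4973227381706238, -0.04489665850996971), 0.015148292295634747), 'len', np.float64(0.1185), 'yaw', np.float64(-9.85))
wrist spanner_medium 0.46 796 x [-124.   -99.9] y [-50.8   3.5] h -70.3 tilt -23.9
scene spanner_medium 0.66 706 x [-125.3   11.1] y [-24.6  27.4] h 22.9 tilt 0.5
top spanner_medium 0.64 583 x [-120.    14.4] y [-24.6  25.1] h 23.3 tilt -0.5
```

View pics/f.png

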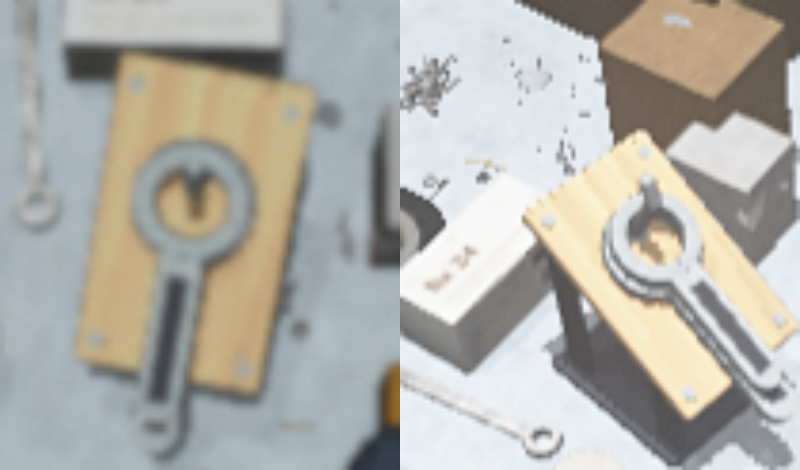

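{"op": "move_arm", "data": {
  "increments": [
    {"xyz": [1.4,-0.2,15],"roll": 0.01,"grip": 60},
    {"xyz": [0,0,30],"roll": 0,"grip": 60},
    {"xyz": [0,0,30],"roll": 0,"grip": 60},
    {"xyz": [0,0,25],"roll": 0,"grip": 60},
    {"xyz": [0,0,15],"roll": 0,"grip": 60}
  ]
}}

```text
time_s: 25.65
position: [0.4343, -0.0343, 0.0327]
tcp_rot: [[-0.986, 0.165, -0.002], [0.165, 0.986, 0.001], [0.002, 0.0, -1.0]]
force: [0.2, -0.3, -0.1]
opening: 0.707
grasp_force: 0.0
```

{"op": "move_arm", "data": {
  "increments": [
    {"xyz": [0,0,8],"roll": 0,"grip": 60},
    {"xyz": [0,0,5],"roll": 0,"grip": 60},
    {"xyz": [0,0,0],"roll": 0,"grip": 60},
    {"xyz": [0,0,5],"roll": 0,"grip": 60},
    {"xyz": [0,0,4],"roll": 0,"grip": 60}
  ]
}}

```text
time_s: 26.07
position: [0.4359, -0.0348, 0.0133]
tcp_rot: [[-0.986, 0.165, 0.002], [0.165, 0.986, -0.001], [-0.002, -0.0, -1.0]]
force: [0.4, 0.4, -0.5]
opening: 0.604
grasp_force: 0.0
```

{"op": "move_arm", "data": {
  "increments": [
    {"xyz": [0,0,4],"roll": 0,"grip": 60},
    {"xyz": [0,0,3],"roll": 0,"grip": 60},
    {"xyz": [0,0,1.5],"roll": 0,"grip": 60},
    {"xyz": [0,0,0],"roll": 0,"grip": 60}
  ]
}}

```text
time_s: 26.4
position: [0.435, -0.0345, 0.0041]
tcp_rot: [[-0.986, 0.165, -0.0], [0.165, 0.986, 0.0], [0.0, 0.0, -1.0]]
force: [-0.1, 0.0, -0.2]
opening: 0.602
grasp_force: 0.0
```

{"op": "move_arm", "data": {
  "increments": [
    {"xyz": [0,0,0],"roll": 0,"grip": 0},
    {"xyz": [0,0,0],"roll": 0,"grip": 0},
    {"xyz": [0,0,0],"roll": 0,"grip": 0},
    {"xyz": [0,0,0],"roll": 0,"grip": 0},
    {"xyz": [0,0,0],"roll": 0,"grip": 0}
  ]
}}

```text
time_s: 26.82
position: [0.4351, -0.0345, 0.0044]
tcp_rot: [[-0.986, 0.165, 0.0], [0.165, 0.986, -0.0], [-0.0, -0.0, -1.0]]
force: [-0.3, 0.1, -0.2]
opening: 0.303
grasp_force: 0.0
```

{"op": "move_arm", "data": {
  "increments": [
    {"xyz": [0,0,0],"roll": 0,"grip": 0},
    {"xyz": [0,0,0],"roll": 0,"grip": 0},
    {"xyz": [0,0,0],"roll": 0,"grip": 0},
    {"xyz": [0,0,0],"roll": 0,"grip": 0}
  ]
}}

```text
time_s: 27.15
position: [0.4351, -0.0345, 0.0043]
tcp_rot: [[-0.986, 0.165, 0.0], [0.165, 0.986, -0.0], [-0.0, -0.0, -1.0]]
force: [-0.3, -0.3, 1.5]
opening: 0.223
grasp_force: 30.0
```

{"op": "move_arm", "data": {
  "increments": [
    {"xyz": [0,0,-5],"roll": 0,"grip": 0},
    {"xyz": [0,0,-15],"roll": 0,"grip": 0},
    {"xyz": [0,0,-30],"roll": 0,"grip": 0},
    {"xyz": [0,0,-35],"roll": 0,"grip": 0},
    {"xyz": [0,0,-35],"roll": 0,"grip": 0}
  ]
}}

```text
time_s: 27.57
position: [0.4336, -0.0341, 0.125]
tcp_rot: [[-0.986, 0.165, -0.004], [0.165, 0.986, 0.001], [0.004, 0.001, -1.0]]
force: [0.6, -0.6, -2.5]
opening: 0.224
grasp_force: 30.0
```

{"op": "move_arm", "data": {
  "increments": [
    {"xyz": [0,0,-35],"roll": 0,"grip": 0},
    {"xyz": [0,0,-30],"roll": 0,"grip": 0},
    {"xyz": [0,0,-19],"roll": 0.008,"grip": 0},
    {"xyz": [0,0,-10],"roll": 0.008,"grip": 0},
    {"xyz": [0,0,0],"roll": 0,"grip": 0}
  ]
}}

```text
time_s: 27.98
position: [0.4358, -0.0348, 0.2206]
tcp_rot: [[-0.984, 0.181, 0.005], [0.181, 0.984, -0.002], [-0.005, -0.001, -1.0]]
force: [0.1, 0.1, -2.8]
opening: 0.224
grasp_force: 30.0
```

{"op": "move_arm", "data": {
  "increments": [
    {"xyz": [-7.5,6.5,0],"roll": 0,"grip": 0},
    {"xyz": [-17,15,0],"roll": 0,"grip": 0},
    {"xyz": [-21,19,0],"roll": 0,"grip": 0},
    {"xyz": [-23,20,0],"roll": 0,"grip": 0},
    {"xyz": [-23,20,0],"roll": 0,"grip": 0}
  ]
}}

```text
time_s: 28.4
position: [0.5396, 0.0294, 0.2161]
tcp_rot: [[-0.983, 0.181, -0.004], [0.181, 0.983, 0.001], [0.004, 0.0, -1.0]]
force: [0.7, -0.9, -3.6]
opening: 0.225
grasp_force: 30.0
```

{"op": "move_arm", "data": {
  "increments": [
    {"xyz": [-21,19,0],"roll": 0,"grip": 0},
    {"xyz": [-17,15,0],"roll": 0,"grip": 0},
    {"xyz": [-12,10.5,0],"roll": 0,"grip": 0},
    {"xyz": [-8,6.5,0],"roll": 0,"grip": 0},
    {"xyz": [-3,3,0],"roll": 0,"grip": 0}
  ]
}}

```text
time_s: 28.82
position: [0.6098, 0.0713, 0.2159]
tcp_rot: [[-0.984, 0.18, -0.003], [0.18, 0.984, 0.0], [0.003, -0.0, -1.0]]
force: [-0.6, 0.1, -2.5]
opening: 0.224
grasp_force: 30.0
```

{"op": "move_arm", "data": {
  "increments": [
    {"xyz": [0,0,0],"roll": 0,"grip": 0},
    {"xyz": [0,0,0],"roll": 0,"grip": 0},
    {"xyz": [0,0,0],"roll": 0,"grip": 0}
  ]
}}

```text
time_s: 29.07
position: [0.6081, 0.0697, 0.2177]
tcp_rot: [[-0.983, 0.181, -0.002], [0.181, 0.983, -0.0], [0.002, -0.0, -1.0]]
force: [-0.7, -0.1, -2.6]
opening: 0.22
grasp_force: 30.0
```

```bash
python3 - <<'E'
from h import *
p,R,s=pose();print(p,hk(p),R[:,0],s["force"])
C=cam("wrist");im,d=bot.capture("wrist")
for m in bot.trace("spanner_small","wrist"):
    v,u=np.nonzero(m["mask"]&(d>0));q=hk(cloud("wrist",np.c_[u,v],d,C));k=abs(q[:,2]-np.median(q[:,2]))<15;q=q[k]
    print(m["conf"],k.sum(),np.percentile(q,[2,50,98],axis=0).round(1).tolist(),np.polyfit(q[:,0],q[:,2],1),np.polyfit(q[:,0],q[:,1],1))
E
```

```text
[0.60809243 0.06973545 0.21774514] [[-85.18912612  -0.6535508   92.74513609]] [-0.9834204   0.18132828  0.00209167] [-0.71785562 -0.06006788 -2.55684955]
0.94 3899 [[-112.6, -18.0, 91.1], [-81.8, -0.7, 99.5], [-31.0, 15.5, 101.1]] [-1.85368228e-02  9.76084535e+01] [-0.00284218 -1.13859824]
```

{"op": "move_arm", "data": {
  "increments": [
    {"xyz": [-1,0.7,3],"roll": 0,"grip": 0},
    {"xyz": [-1,0,6],"roll": 0,"grip": 0},
    {"xyz": [0,0,8],"roll": 0,"grip": 0},
    {"xyz": [0,0,8],"roll": 0,"grip": 0},
    {"xyz": [0,0,6],"roll": 0,"grip": 0}
  ]
}}

```text
time_s: 29.58
position: [0.6107, 0.0705, 0.1857]
tcp_rot: [[-0.983, 0.181, -0.002], [0.181, 0.984, 0.0], [0.002, -0.0, -1.0]]
force: [0.2, 0.0, -2.7]
opening: 0.222
grasp_force: 30.0
```

{"op": "move_arm", "data": {
  "increments": [
    {"xyz": [0,0,3],"roll": 0,"grip": 0},
    {"xyz": [0,0,0],"roll": 0,"grip": 0}
  ]
}}

```text
time_s: 29.75
position: [0.6106, 0.0705, 0.1827]
tcp_rot: [[-0.984, 0.181, -0.003], [0.181, 0.984, 0.0], [0.003, -0.0, -1.0]]
force: [-0.7, -0.2, -1.9]
opening: 0.227
grasp_force: 30.0
```

{"op": "move_arm", "data": {
  "increments": [
    {"xyz": [0,0,3],"roll": 0,"grip": 0},
    {"xyz": [0,0,4],"roll": 0,"grip": 0},
    {"xyz": [0,0,4],"roll": 0,"grip": 0},
    {"xyz": [0,0,4],"roll": 0,"grip": 0},
    {"xyz": [0,0,0],"roll": 0,"grip": 0}
  ]
}}

```text
time_s: 30.17
position: [0.6108, 0.0705, 0.1683]
tcp_rot: [[-0.984, 0.181, -0.002], [0.181, 0.984, 0.0], [0.002, -0.0, -1.0]]
force: [0.5, -0.6, -2.9]
opening: 0.226
grasp_force: 30.0
```

{"op": "move_arm", "data": {
  "increments": [
    {"xyz": [0,0,2.5],"roll": 0,"grip": 0},
    {"xyz": [0,0,2.5],"roll": 0,"grip": 0},
    {"xyz": [0,0,2.5],"roll": 0,"grip": 0},
    {"xyz": [0,0,0],"roll": 0,"grip": 0}
  ]
}}

```text
time_s: 30.5
position: [0.6111, 0.0705, 0.1612]
tcp_rot: [[-0.984, 0.181, -0.001], [0.181, 0.984, 0.0], [0.001, -0.0, -1.0]]
force: [0.4, 0.1, -1.9]
opening: 0.227
grasp_force: 30.0
```

{"op": "move_arm", "data": {
  "increments": [
    {"xyz": [0,0,2.5],"roll": 0,"grip": 0},
    {"xyz": [0,0,2.5],"roll": 0,"grip": 0},
    {"xyz": [0,0,2.5],"roll": 0,"grip": 0},
    {"xyz": [0,0,2.5],"roll": 0,"grip": 0},
    {"xyz": [0,0,0],"roll": 0,"grip": 0}
  ]
}}

```text
time_s: 30.92
position: [0.6115, 0.0706, 0.1518]
tcp_rot: [[-0.984, 0.181, 0.0], [0.181, 0.984, 0.0], [-0.0, 0.0, -1.0]]
force: [-0.7, -0.2, 1.2]
opening: 0.224
grasp_force: 30.0
```

{"op": "move_arm", "data": {
  "increments": [
    {"xyz": [0,0,2.5],"roll": 0,"grip": 0},
    {"xyz": [0,0,2.5],"roll": 0,"grip": 0},
    {"xyz": [0,0,2.5],"roll": 0,"grip": 0},
    {"xyz": [0,0,2.5],"roll": 0,"grip": 0},
    {"xyz": [0,0,0],"roll": 0,"grip": 0}
  ]
}}

```text
time_s: 31.33
position: [0.6118, 0.0704, 0.1413]
tcp_rot: [[-0.984, 0.181, 0.001], [0.181, 0.984, -0.0], [-0.001, 0.0, -1.0]]
force: [-0.7, -0.2, 1.4]
opening: 0.221
grasp_force: 30.0
```

```bash
python3 - <<'E'
from h import *
p,R,s=pose();print(hk(p),s["force"]);hang("spanner_small")
E
```

```text
[[-81.70408399   0.69443501  16.33511927]] [-0.66522199 -0.15642504  1.42351719]
wrist spanner_small 0.96 3374 x [-86.5 -15.4] y [-9.2  9.9] h 60.8 tilt -18.9
scene spanner_small 0.49 116 x [-89.  -57.1] y [-8.  11.1] h 66.4 tilt -10.9
top none
```

{"op": "move_arm", "data": {
  "increments": [
    {"xyz": [0,0,2.5],"roll": 0,"grip": 0},
    {"xyz": [0,0,2.5],"roll": 0,"grip": 0},
    {"xyz": [0,0,2.5],"roll": 0,"grip": 0},
    {"xyz": [0,0,2.5],"roll": 0,"grip": 0},
    {"xyz": [0,0,0],"roll": 0,"grip": 0}
  ]
}}

```text
time_s: 32.05
position: [0.6122, 0.0703, 0.1314]
tcp_rot: [[-0.984, 0.181, 0.001], [0.181, 0.984, -0.0], [-0.001, 0.0, -1.0]]
force: [1.6, -0.2, 1.8]
opening: 0.228
grasp_force: 30.0
```

{"op": "move_arm", "data": {
  "increments": [
    {"xyz": [-0.3,0,2.5],"roll": 0,"grip": 0},
    {"xyz": [-0.3,0,2.5],"roll": 0,"grip": 0},
    {"xyz": [-0.3,0,2],"roll": 0,"grip": 0},
    {"xyz": [0,0,0],"roll": 0,"grip": 0}
  ]
}}

```text
time_s: 32.38
position: [0.6116, 0.0704, 0.124]
tcp_rot: [[-0.984, 0.181, -0.002], [0.181, 0.984, 0.0], [0.002, -0.0, -1.0]]
force: [0.3, 1.4, 0.9]
opening: 0.219
grasp_force: 30.0
```

```bash
python3 - <<'E'
from h import *
p,R,s=pose();print(hk(p),s["force"]);hang("spanner_small")
E
```

```text
[[-81.89732217   0.60883322  -0.95594707]] [0.32392705 1.43709558 0.93323256]
wrist spanner_small 0.66 3451 x [-95.  -25.7] y [-9.4 10. ] h 46.4 tilt -7.7
scene spanner_small 0.48 97 x [-96.8 -67.8] y [-8.1 10.8] h 49.0 tilt -3.3
top none
```

{"op": "move_arm", "data": {
  "increments": [
    {"xyz": [-0.4,0,2.5],"roll": 0,"grip": 0},
    {"xyz": [-0.4,0,2.5],"roll": 0,"grip": 0},
    {"xyz": [-0.4,0,2],"roll": 0,"grip": 0},
    {"xyz": [0,0,1.5],"roll": 0,"grip": 0},
    {"xyz": [0,0,0],"roll": 0,"grip": 0}
  ]
}}

```text
time_s: 33.1
position: [0.6136, 0.0701, 0.1159]
tcp_rot: [[-0.984, 0.181, -0.0], [0.181, 0.984, 0.0], [0.0, -0.0, -1.0]]
force: [-0.7, 0.0, 2.6]
opening: 0.223
grasp_force: 30.0
```

{"op": "move_arm", "data": {
  "increments": [
    {"xyz": [1,0,0.6],"roll": 0,"grip": 0},
    {"xyz": [1,0,0.6],"roll": 0,"grip": 0},
    {"xyz": [1,0,0.6],"roll": 0,"grip": 0},
    {"xyz": [0,0,0],"roll": 0,"grip": 0}
  ]
}}

```text
time_s: 33.43
position: [0.61, 0.0707, 0.1143]
tcp_rot: [[-0.984, 0.181, -0.001], [0.181, 0.984, 0.0], [0.001, -0.0, -1.0]]
force: [-1.4, -0.3, 0.9]
opening: 0.229
grasp_force: 30.0
```

```bash
python3 - <<'E'
from h import *
p,R,s=pose();print(hk(p),s["force"]);hang("spanner_small")
E
```

```text
[[-83.46587727   0.67630449 -10.74019059]] [-1.40183615 -0.28877903  0.8917934 ]
wrist spanner_small 0.56 3373 x [-101.4  -32.9] y [-9.1  9.8] h 38.7 tilt -2.3
scene none
top none
```

Nearly flat; the tail is at -101, about 4–5 mm to go to the bar.

{"op": "move_arm", "data": {
  "increments": [
    {"xyz": [1,0,0.6],"roll": 0,"grip": 0},
    {"xyz": [1,0,0.6],"roll": 0,"grip": 0},
    {"xyz": [0,0,0],"roll": 0,"grip": 0}
  ]
}}

```text
time_s: 33.98
position: [0.6087, 0.071, 0.1133]
tcp_rot: [[-0.984, 0.181, 0.0], [0.181, 0.984, -0.0], [-0.0, 0.0, -1.0]]
force: [-0.8, -0.5, 1.0]
opening: 0.224
grasp_force: 30.0
```

{"op": "move_arm", "data": {
  "increments": [
    {"xyz": [1,0,0.6],"roll": 0,"grip": 0},
    {"xyz": [1,0,0.6],"roll": 0,"grip": 0},
    {"xyz": [0,0,0],"roll": 0,"grip": 0}
  ]
}}

```text
time_s: 34.23
position: [0.6082, 0.0711, 0.1127]
tcp_rot: [[-0.984, 0.181, 0.004], [0.181, 0.984, -0.0], [-0.004, 0.0, -1.0]]
force: [1.8, -0.2, 1.6]
opening: 0.226
grasp_force: 30.0
```

{"op": "move_arm", "data": {
  "increments": [
    {"xyz": [1,0,0.6],"roll": 0,"grip": 0},
    {"xyz": [0,0,0],"roll": 0,"grip": 0}
  ]
}}

```text
time_s: 34.4
position: [0.6082, 0.0711, 0.1124]
tcp_rot: [[-0.983, 0.181, 0.006], [0.181, 0.984, -0.001], [-0.006, 0.0, -1.0]]
force: [5.2, -0.7, 3.3]
opening: 0.224
grasp_force: 30.0
```

```bash
python3 - <<'E'
from h import *
p,R,s=pose();print(hk(p),s["force"]);hang("spanner_small")
E
```

```text
[[-85.36151485   0.75294027 -12.55344896]] [ 5.22003509 -0.71698248  3.3192324 ]
wrist spanner_small 0.58 3551 x [-104.3  -35.4] y [-9.4 10.2] h 38.1 tilt -1.8
scene spanner_small 0.53 105 x [-106.2   11.2] y [-8.3 10.8] h 38.7 tilt -1.5
top none
```

{"op": "move_arm", "data": {
  "increments": [
    {"xyz": [0,0,0],"roll": 0,"grip": 60},
    {"xyz": [0,0,0],"roll": 0,"grip": 60},
    {"xyz": [0,0,0],"roll": 0,"grip": 60},
    {"xyz": [0,0,0],"roll": 0,"grip": 60},
    {"xyz": [0,0,-3],"roll": 0,"grip": 60}
  ]
}}

```text
time_s: 35.12
position: [0.6038, 0.0718, 0.1133]
tcp_rot: [[-0.984, 0.181, -0.004], [0.181, 0.984, 0.0], [0.004, -0.0, -1.0]]
force: [-0.3, 0.0, -0.2]
opening: 0.519
grasp_force: 0.0
```

{"op": "move_arm", "data": {
  "increments": [
    {"xyz": [0,0,-10],"roll": 0,"grip": 60},
    {"xyz": [0,0,-20],"roll": 0,"grip": 60},
    {"xyz": [0,0,-20],"roll": 0,"grip": 60},
    {"xyz": [8,0,-15],"roll": 0,"grip": 60},
    {"xyz": [20,0,0],"roll": 0,"grip": 60}
  ]
}}

```text
time_s: 35.53
position: [0.5831, 0.076, 0.184]
tcp_rot: [[-0.983, 0.181, 0.012], [0.181, 0.983, -0.001], [-0.012, 0.001, -1.0]]
force: [0.6, -0.5, 0.0]
opening: 0.597
grasp_force: 0.0
```

{"op": "move_arm", "data": {
  "increments": [
    {"xyz": [30,0,0],"roll": 0,"grip": 60},
    {"xyz": [35,0,0],"roll": 0,"grip": 60},
    {"xyz": [35,0,0],"roll": 0,"grip": 60},
    {"xyz": [25,0,0],"roll": 0,"grip": 60},
    {"xyz": [10,0,0],"roll": 0,"grip": 60}
  ]
}}

```text
time_s: 35.95
position: [0.4403, 0.1018, 0.1798]
tcp_rot: [[-0.984, 0.18, -0.005], [0.18, 0.984, 0.0], [0.005, -0.001, -1.0]]
force: [-0.4, -0.3, -0.4]
opening: 0.601
grasp_force: 0.0
```

{"op": "move_arm", "data": {
  "increments": [
    {"xyz": [0,0,0],"roll": 0,"grip": 60},
    {"xyz": [0,0,0],"roll": 0,"grip": 60},
    {"xyz": [0,0,0],"roll": 0,"grip": 60},
    {"xyz": [0,0,0],"roll": 0,"grip": 60}
  ]
}}

```text
time_s: 36.28
position: [0.4479, 0.1006, 0.1797]
tcp_rot: [[-0.983, 0.181, 0.003], [0.181, 0.983, -0.0], [-0.003, 0.0, -1.0]]
force: [-0.4, 0.2, -0.5]
opening: 0.603
grasp_force: 0.0
```

```bash
python3 - <<'E'
from h import *
for l in("small","medium","large"): hang("spanner_"+l)
im,d=bot.capture("top");a=cv2.resize(im[90:190,215:300],(400,470))
im,d=bot.capture("scene");b=cv2.resize(im[120:240,130:235],(400,470));save("g.png",np.hstack([a,b]))
E
```

```text
wrist none
scene spanner_small 0.55 531 x [-102.5   10.7] y [-20.6  24. ] h 35.1 tilt -0.5
top spanner_small 0.8 422 x [-99.3  11.6] y [-20.4  22.2] h 35.4 tilt -0.2
wrist spanner_medium 0.74 262 x [-124.6 -112.3] y [-10.3   9.9] h 23.3 tilt 15.1
scene spanner_medium 0.55 141 x [-124.5   -6.9] y [-0.3 28. ] h 22.0 tilt -0.2
top spanner_medium 0.54 79 x [-120.9   10.5] y [-26.3  21.9] h 23.4 tilt -0.0
wrist spanner_large 0.72 1108 x [-123.8  -93.9] y [-49.8  47.6] h -69.3 tilt -25.3
scene spanner_large 0.84 249 x [-143.     7.8] y [-2.9 31.1] h 9.7 tilt -0.8
top spanner_large 0.53 25 x [-135.2 -127.3] y [-7.9  9.1] h 12.1 tilt 3.0
```

View pics/g.png

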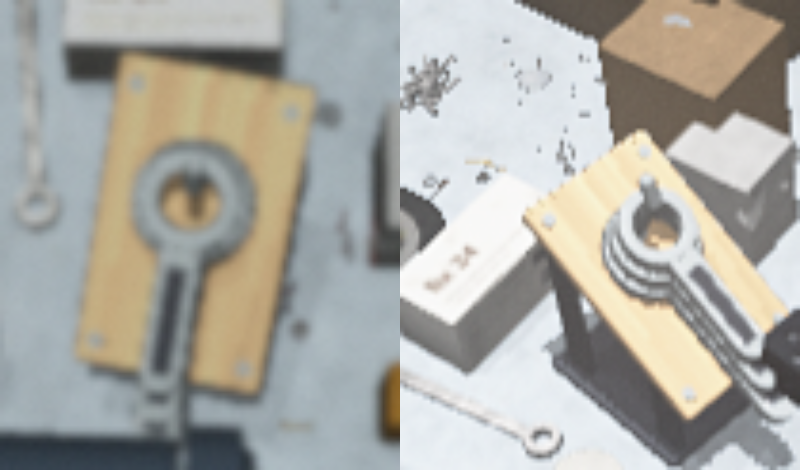

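```bash
python3 -c "
from rig import bot
print(bot.hand_in())"
```

```text
the job is handed in; nothing more can be done
None
```

All three spanners hang on the hook in order (large, medium, small), flat, drawn down to the bar and released, at 36 s; but the first descent bumped the table and the wrist force read 157.9 N, over the 120 N limit, so the job may be judged failed for that.

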